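# Scoop grinding balls from the canister into the mill bowl

## Task

Take the scoop, angle it lip first into the clear canister, fill it inside with white grinding balls, level it, and lift it out with at least two balls in it. Tip them into the steel mill bowl, so that at least two balls lie in the bowl, then stand the scoop upright back in its blue tray and let go. Do not touch the balls with the gripper, leave no ball anywhere but in the canister or the bowl, and leave the tub, the squeeze bottle and the tape roll where they are.

Things in the scene. Friction and masses are not known exactly. Their poses are not given: they have to be found in the camera images.
- scoop: Aluminium scoop with black grip, 154 mm tall, about 160 g. Origin: centre of its underside; z up as it stands; open lip at -x, back and handle at +x. 54 mm wide in y (49 inside), x from -40 to +37. Flat sole x -5 to +37; ahead of it the floor ramps up 16 degrees to the lip, so balls stay in when level and roll out when tipped lip-down 35 degrees. Starts in the tray, lip toward the left (world +y)
- scoop_grip (a point): Centre of the black grip, at (56, 0, 131) mm of the scoop; the block is 30 mm in x, 16 mm in y (squeeze it across y), 46 mm in z; axes as the scoop's. A flat stem 20 mm wide, leaning back 10 degrees, joins it to the scoop's back wall
- scoop_lip (a point): Middle of the scoop's front lip edge, at (-40, 0, 10) mm of the scoop. Pushing on the lip can turn the scoop in the fingers: grip firmly
- scoop_hollow (a point): Middle of the scoop's hollow, at (0, 0, 18) mm of the scoop; floor 2.5 mm thick (1.6 at the lip), side walls 30 mm high at the back, falling toward the lip; back wall 34 mm high
- canister: Clear box canister, orange rim, fixed. Origin: underside centre; x, y along its sides, z up. Inside 140 (x) by 66 (y) mm. Rim top z = 85; rim 6 mm thick, overhanging inward 10 mm at both x ends: mouth 120 by 66. Floor slopes down toward its -x end (about world +y): z = 6 at x = -70, 21 at x = +70. Balls roll to the -x end: a scoop put in lip-down near the middle and pushed to the -x wall gets under them
- ball_0_center (a point): Centre of grinding ball 0: white polished ceramic ball, 22 mm in diameter, about 30 g, slippery and rolling easily; starts in the canister
- ball_1_center (a point): Centre of grinding ball 1: white polished ceramic ball, 22 mm in diameter, about 30 g, slippery and rolling easily; starts in the canister
- ball_2_center (a point): Centre of grinding ball 2: white polished ceramic ball, 22 mm in diameter, about 30 g, slippery and rolling easily; starts in the canister
- ball_3_center (a point): Centre of grinding ball 3: white polished ceramic ball, 22 mm in diameter, about 30 g, slippery and rolling easily; starts in the canister
- mill_bowl: Round steel mill bowl on a grey base disc, fixed to the worktop. Origin: centre of the underside of the base; rim top at z = 50, about 104 mm inner diameter at the rim (114 outer), inner floor at z = 14; base disc 132 mm wide
- tray: Flat blue scoop tray, 140 mm (x) by 90 mm (y), fixed. Origin: centre of its underside; floor at z = 3, border 8 mm high and 3 mm thick. The tray and the mill bowl stand on opposite sides of the canister, either way round
- tub_orange: Bystander: orange screw tub with a white lid, 70 mm wide, 62 tall; origin under its centre
- dropper_bottle: Bystander: white squeeze bottle with a red cap, 52 mm wide, 110 tall; origin under its centre
- tape_roll: Bystander: roll of brown tape lying flat, 92 mm wide, 48 tall; origin under its centre
- ball_0: Grinding ball 0 itself (its origin lies on its surface and turns with it: use ball_0_center)
- ball_1: Grinding ball 1 itself (its origin lies on its surface and turns with it: use ball_1_center)
- ball_2: Grinding ball 2 itself (its origin lies on its surface and turns with it: use ball_2_center)
- ball_3: Grinding ball 3 itself (its origin lies on its surface and turns with it: use ball_3_center)

How it is judged (in metres and radians):
On the way, in this order (a step that is already met when the one before it is completed fails the run):
1. the scoop is inside the canister, angled (at least 17 degrees) with its lip down near the floor (z of scoop_lip in the frame of canister below 0.045 m and x of scoop_lip in the frame of canister between -0.072 and 0.072 m and y of scoop_lip in the frame of canister between -0.035 and 0.035 m and angle between scoop's own z axis and vertical above 0.3 rad), for 0.1 s.
2. the scoop is lifted clear of the canister's rim, near level (within 25 degrees), with at least two balls in it (height (world z) of each of scoop_lip, scoop above 0.088 m and angle between scoop's own z axis and vertical below 0.44 rad and (distance between each of ball_0_center, ball_1_center and scoop_hollow below 0.045 m or distance between each of ball_0_center, ball_2_center and scoop_hollow below 0.045 m or distance between each of ball_0_center, ball_3_center and scoop_hollow below 0.045 m or distance between each of ball_1_center, ball_2_center and scoop_hollow below 0.045 m or distance between each of ball_1_center, ball_3_center and scoop_hollow below 0.045 m or distance between each of ball_2_center, ball_3_center and scoop_hollow below 0.045 m)), for 0.2 s.
3. at least two balls lie in the mill bowl ((((horizontal distance between ball_0_center and mill_bowl below 0.05 m and height (world z) of ball_0_center below 0.05 m) and (horizontal distance between ball_1_center and mill_bowl below 0.05 m and height (world z) of ball_1_center below 0.05 m)) or ((horizontal distance between ball_0_center and mill_bowl below 0.05 m and height (world z) of ball_0_center below 0.05 m) and (horizontal distance between ball_2_center and mill_bowl below 0.05 m and height (world z) of ball_2_center below 0.05 m)) or ((horizontal distance between ball_0_center and mill_bowl below 0.05 m and height (world z) of ball_0_center below 0.05 m) and (horizontal distance between ball_3_center and mill_bowl below 0.05 m and height (world z) of ball_3_center below 0.05 m)) or ((horizontal distance between ball_1_center and mill_bowl below 0.05 m and height (world z) of ball_1_center below 0.05 m) and (horizontal distance between ball_2_center and mill_bowl below 0.05 m and height (world z) of ball_2_center below 0.05 m)) or ((horizontal distance between ball_1_center and mill_bowl below 0.05 m and height (world z) of ball_1_center below 0.05 m) and (horizontal distance between ball_3_center and mill_bowl below 0.05 m and height (world z) of ball_3_center below 0.05 m)) or ((horizontal distance between ball_2_center and mill_bowl below 0.05 m and height (world z) of ball_2_center below 0.05 m) and (horizontal distance between ball_3_center and mill_bowl below 0.05 m and height (world z) of ball_3_center below 0.05 m)))), for 0.2 s.
At the end, for the whole second after the job is handed in: At least two balls lie in the mill bowl and every other ball in the bowl or the canister; the scoop stands upright (within 7 degrees) in its tray, its origin within 45 mm along the tray and 30 mm across it of the tray's centre, released and at rest ((((horizontal distance between ball_0_center and mill_bowl below 0.05 m and height (world z) of ball_0_center below 0.05 m) and (horizontal distance between ball_1_center and mill_bowl below 0.05 m and height (world z) of ball_1_center below 0.05 m)) or ((horizontal distance between ball_0_center and mill_bowl below 0.05 m and height (world z) of ball_0_center below 0.05 m) and (horizontal distance between ball_2_center and mill_bowl below 0.05 m and height (world z) of ball_2_center below 0.05 m)) or ((horizontal distance between ball_0_center and mill_bowl below 0.05 m and height (world z) of ball_0_center below 0.05 m) and (horizontal distance between ball_3_center and mill_bowl below 0.05 m and height (world z) of ball_3_center below 0.05 m)) or ((horizontal distance between ball_1_center and mill_bowl below 0.05 m and height (world z) of ball_1_center below 0.05 m) and (horizontal distance between ball_2_center and mill_bowl below 0.05 m and height (world z) of ball_2_center below 0.05 m)) or ((horizontal distance between ball_1_center and mill_bowl below 0.05 m and height (world z) of ball_1_center below 0.05 m) and (horizontal distance between ball_3_center and mill_bowl below 0.05 m and height (world z) of ball_3_center below 0.05 m)) or ((horizontal distance between ball_2_center and mill_bowl below 0.05 m and height (world z) of ball_2_center below 0.05 m) and (horizontal distance between ball_3_center and mill_bowl below 0.05 m and height (world z) of ball_3_center below 0.05 m))) and ((horizontal distance between ball_0_center and mill_bowl below 0.05 m and height (world z) of ball_0_center below 0.05 m) or (horizontal distance between ball_0_center and canister below 0.08 m and height (world z) of ball_0_center below 0.075 m)) and ((horizontal distance between ball_1_center and mill_bowl below 0.05 m and height (world z) of ball_1_center below 0.05 m) or (horizontal distance between ball_1_center and canister below 0.08 m and height (world z) of ball_1_center below 0.075 m)) and ((horizontal distance between ball_2_center and mill_bowl below 0.05 m and height (world z) of ball_2_center below 0.05 m) or (horizontal distance between ball_2_center and canister below 0.08 m and height (world z) of ball_2_center below 0.075 m)) and ((horizontal distance between ball_3_center and mill_bowl below 0.05 m and height (world z) of ball_3_center below 0.05 m) or (horizontal distance between ball_3_center and canister below 0.08 m and height (world z) of ball_3_center below 0.075 m)) and angle between scoop's own z axis and vertical below 0.12 rad and x of scoop in the frame of tray between -0.045 and 0.045 m and y of scoop in the frame of tray between -0.03 and 0.03 m and height (world z) of scoop below 0.012 m and linear speed of scoop below 0.02 m/s); the robot touches nothing.
It fails at once if the gripper touches a ball (contact force between the fingers and ball_0 above 0.5 N or contact force between the fingers and ball_1 above 0.5 N or contact force between the fingers and ball_2 above 0.5 N or contact force between the fingers and ball_3 above 0.5 N).
It fails at once if a ball lies outside the canister and the bowl ((height (world z) of ball_0_center below 0.025 m and horizontal distance between ball_0_center and canister above 0.1 m and horizontal distance between ball_0_center and mill_bowl above 0.07 m) or (height (world z) of ball_1_center below 0.025 m and horizontal distance between ball_1_center and canister above 0.1 m and horizontal distance between ball_1_center and mill_bowl above 0.07 m) or (height (world z) of ball_2_center below 0.025 m and horizontal distance between ball_2_center and canister above 0.1 m and horizontal distance between ball_2_center and mill_bowl above 0.07 m) or (height (world z) of ball_3_center below 0.025 m and horizontal distance between ball_3_center and canister above 0.1 m and horizontal distance between ball_3_center and mill_bowl above 0.07 m)).
It fails at once if a bystander (tub, squeeze bottle, tape roll) is pushed more than 25 mm or knocked over ((distance of tub_orange from where it was at the start of the episode above 0.025 m or angle between tub_orange's own z axis and vertical above 0.5 rad) or (distance of dropper_bottle from where it was at the start of the episode above 0.025 m or angle between dropper_bottle's own z axis and vertical above 0.5 rad) or (distance of tape_roll from where it was at the start of the episode above 0.025 m or angle between tape_roll's own z axis and vertical above 0.5 rad)).
It also fails if it takes over 72 s, if anything falls off the work surface, if the arm or the gripper's body presses on something with over 40 N, if the wrist force passes 120 N, or if a joint passes its speed limit or range.

## Robot

A 7-joint arm with a two-finger parallel gripper is mounted at the origin on a cart in front of the work surface, level with it; the furniture and walls round the work are solid. World frame = base frame: x ahead of the robot, y to its left, z up, the work surface at z = 0. Lengths are in m, angles in degrees, forces in N, time in s.
With the tool pointing down it reaches from about 0.35 to 0.9 m from the base axis. Payload 19.9 kg.
Tool frame: the origin (TCP) lies midway between the tips of the shut fingers; the grasp point (between the pads) lies 19 mm behind it; z points along the fingers, y is the line along which they close (so a half turn about z gives the same grasp; the last joint's range is limited). The gripper opens to 94 mm and grips with 3 to 60 N. Pads are 16 mm wide; open, the fingers measure 119 mm over their backs; the gripper's body (75 mm by 177 mm) begins 78 mm behind the grasp point.
Start: joints at [-74.341, 23.915, -0.59, 92.452, 0.269, 63.638, -3.037], TCP at [0.194, 0.594, 0.205] pointing down, gripper open.
Joint ranges: [-161.28, 161.28], [-22.2, 115.67], [-73.04, 71.86], [3.21, 147.25], [-68.34, 248.33], [10.77, 114.83], [-161.83, 161.83]. Speed limits (degrees/s): [108.29, 108.29, 136.94, 136.94, 172.46, 172.46, 172.46].

## Interface

Orientations are given as a 3x3 rotation matrix whose columns are the frame's x, y, z axes.
In Python, from plant import * gives the robot as it stands.
- The arm moves only by the tool drive_tool, never from a script. Its argument "rows" is a list that holds one entry, the list of rows, each a list of 6 numbers: the shift along the tool's x, y, z in mm, then the turn, a rotation vector about the tool's x, y, z in degrees. A call has 1 to 20 rows; each row shifts and turns the commanded pose from where the row before left it, along the tool's axes as they then stand; what a row does not reach is not made up. A row lasts 1/10 s, in which the tool goes at most 50 mm and 8.59 degrees, less where a joint would pass 70% of its speed; a pose out of reach is approached as far as the arm can. A call with a gripper value outside its range is refused whole. "claw" is the finger opening in mm, from 0 to 94, set as the call begins (left out, the last holds). The fingers move at their own pace and stop on an object; the grip force is fixed at half the most. Time passes only in rows, so rows that do not move let the fingers close. It gives the time, the measured TCP pose, the force, the opening and the grip force at its end, in the units of the state.
- get_state(): the state, without advancing time (a new reading comes with each control period).
- snapshot(name): name is "side" or "top"; returns the picture (384x512x3 uint8, red, green, blue); there is no depth.
- camera_model(name): a dict with "intrinsics" (3x3 intrinsics, pixels), "k1" (the pictures are not rectified: a ray, as slopes to the right and down, at radius r is drawn at 1 + k1 r^2 times it, then the intrinsics apply), "R" (3x3) and "t" (3): a world point X has camera coordinates R X + t. Camera axes: x right, y down, z forward; pixel columns grow to the right and rows downward; lengths in m; the calibration is good to about 2 mm. A picture is of the moment at which its call begins. camera_model takes no time and is no camera call.
- job_done(): hands the job in; it is judged then, once.
Trained networks look in the newest picture that a camera, given by its name, has taken for a name from the list of things; names that differ only in an ending like _2 or _b are one class to them, and where a whole thing is asked for, a point or a joint stands for the part that bears it (a point fixed in the world has none). Each returns a list of dicts, best first, with "confidence" (0 to 1); they miss things now and then, are a little off and sometimes report something else, mostly with a low value. They report only what shows in the picture. A call takes as long as a camera call.
- recognise(camera, name): "at" ([x, y, z] in m, in the coordinates of the camera as it stood for that picture, good to about 4 mm: the middle of the surface that is visible of it).
The state is a dict: "time_s": time; "joint_pos": joint angles; "qvel": joint speeds; "effort": joint torques, N m; "eef_pos": TCP position; "tcp_rot": TCP orientation; "ft_force": force on the tool from outside, world axes, zero at the start; "wrist_torque": the same for the moment, N m; "opening": finger opening in m; "gripper_force": force on a finger pad.
Only numpy, scipy, OpenCV 4.12 (cv2) and the standard library are available. Lean on these libraries where they do the work, as an engineer would, in place of code of your own. Each camera call takes 0.05 s, during which the arm holds its last target. There are 200 camera calls.

## Working session

There is one attempt and no reset: what is moved stays moved. The work goes in short steps, Python scripts to look and compute and a tool call to move; the robot and the scene stay as the last step left them, time stands still between calls to the robot, and variables do not carry over. Pictures are saved under pics/ and viewed, at most 10 in all, crops included, and the job is handed in when it is done.

Besides the shell and the picture viewer there is one more tool, called as name(argument=value, ...), one argument or row to a line, values as JSON. drive_tool: Moves the arm, as the interface text tells. Its arguments: {"type":"object","properties":{"rows":{"type":"array","items":{"type":"array","items":{"type":"array","items":{"type":"number"}}}},"claw":{"type":"number"}},"required":["rows"]}

```bash
mkdir -p pics; ls
cat > h.py <<'E'
from plant import *
import numpy as np, cv2
def cam2w(c,p):
    m=camera_model(c); R=np.array(m["R"]); return R.T@(np.array(p)-np.array(m["t"]))
def save(c,n):
    im=np.array(snapshot(c)); cv2.imwrite(f"pics/{n}.png",im[:,:,::-1]); return im
def proj(c,X):
    m=camera_model(c); q=np.array(m["R"])@np.array(X)+np.array(m["t"]); s=q[:2]/q[2]; s=s*(1+m["k1"]*(s@s)); K=np.array(m["intrinsics"]); return (K@[s[0],s[1],1])[:2]
def ray(c,uv,z):
    "world point at height z seen at pixel uv"
    m=camera_model(c); K=np.array(m["intrinsics"]); d=np.linalg.solve(K,[uv[0],uv[1],1])[:2]; s=d.copy()
    for _ in range(20): s=d/(1+m["k1"]*(s@s))
    R=np.array(m["R"]); o=-R.T@np.array(m["t"]); v=R.T@np.array([s[0],s[1],1]); return o+v*(z-o[2])/v[2]
def see(c,names):
    for n in names:
        for r in recognise(c,n)[:4]:
            if r["confidence"]>.2: print(c,n,round(r["confidence"],2),np.round(cam2w(c,r["at"])*1000))
E
python3 - <<'E'
from h import *
a=save("top","t0"); b=save("side","s0")
cv2.imwrite("pics/both0.png",cv2.resize(np.vstack([a,b])[:,:,::-1],None,fx=.78,fy=.78))
for c in("top","side"):
    see(c,["scoop","scoop_grip","scoop_lip","canister","mill_bowl","tray","ball_0_center","tub_orange","dropper_bottle","tape_roll"])
    m=camera_model(c); print(np.round(-np.array(m["R"]).T@np.array(m["t"]),3))
print(get_state()["time_s"])
E
```

```text
pics
top scoop 0.74 [544. 247.  15.]
top scoop_grip 0.95 [543. 250.  10.]
top scoop_grip 0.51 [681. 153.  85.]
top scoop_lip 0.85 [542. 251.  10.]
top scoop_lip 0.67 [491.  46.  27.]
top canister 0.73 [530.  -6.  19.]
top mill_bowl 0.91 [ 487. -285.   15.]
top tray 0.61 [535. 237.   0.]
top ball_0_center 0.49 [493.  46.  24.]
top tub_orange 0.59 [707. -26.  61.]
top dropper_bottle 0.76 [683. 149.  87.]
top tape_roll 0.7 [394. -28.  43.]
top tape_roll 0.31 [528.  54.  23.]
[ 0.423 -0.039  1.258]
side scoop 0.92 [549. 214.  34.]
side scoop_grip 0.79 [550. 209.  29.]
side scoop_grip 0.26 [541. 212.   3.]
side scoop_lip 0.88 [551. 209.  32.]
side canister 0.86 [528. -17.  50.]
side mill_bowl 0.87 [ 487. -290.   12.]
side tray 0.69 [540. 211.   2.]
side ball_0_center 0.44 [ 489. -288.   12.]
side tub_orange 0.82 [708. -43.  63.]
side dropper_bottle 0.51 [687. 141.  82.]
[ 0.49  -0.847  0.825]
1.1
```

View pics/both0.png

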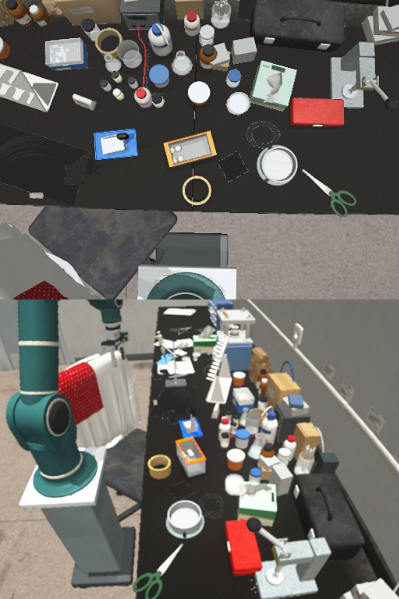

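The top view shows the tray at about (147,186), the canister at (244,190) and the bowl at (355,209). Bystander tape is at (252,243). I'll zoom in next.

Run:
```python
from h import *
a=cv2.imread("pics/t0.png");b=cv2.imread("pics/s0.png")
A=cv2.resize(a[155:230,110:310],None,fx=4,fy=4,interpolation=cv2.INTER_CUBIC)
B=cv2.resize(b[145:235,190:270],None,fx=3.2,fy=3.2,interpolation=cv2.INTER_CUBIC)
C=np.zeros((600,800,3),np.uint8);C[:300]=A;C[305:305+B.shape[0],:B.shape[1]]=B
cv2.imwrite("pics/z0.png",C)
```

```text
(no output)
```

View pics/z0.png

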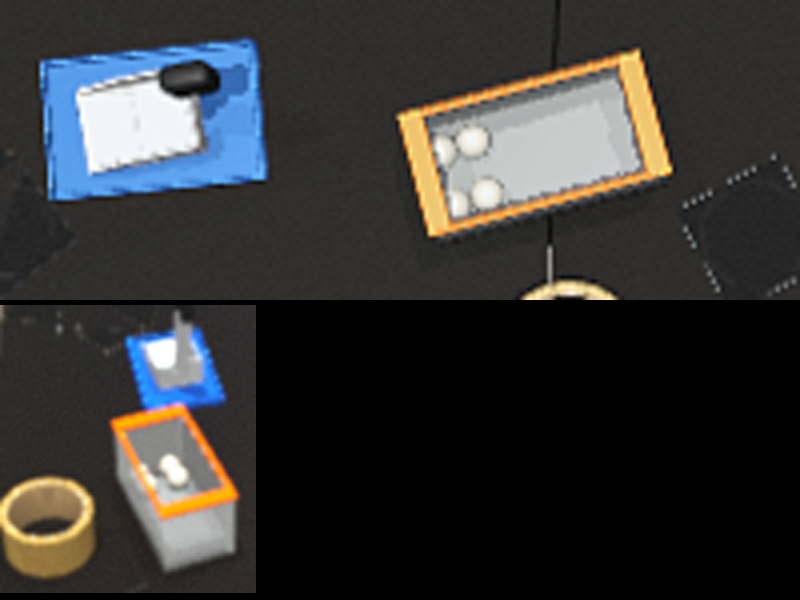

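The canister is yawed, with its four balls at the left end (crop around (445..490, 140..205)). The scoop is in the tray with its grip at crop (190,78).

Run:
```python
from h import *
from scipy.optimize import least_squares
np.set_printoptions(suppress=True,precision=4)
P=lambda u,v:np.array([110+(u-1.5)/4,155+(v-1.5)/4])
def rect(cs,z,nm):
    w=np.array([ray("top",P(*c),z)[:2] for c in cs]); ctr=w.mean(0)
    d=(w[0]+w[3]-w[1]-w[2]) # toward left
    print(nm,ctr,"left dir yaw",np.degrees(np.arctan2(d[1],d[0])),np.linalg.norm(w[0]-w[1]),np.linalg.norm(w[0]-w[3]))
rect([(398,115),(640,50),(672,172),(430,237)],.085,"can")
rect([(40,60),(255,40),(268,178),(52,199)],.008,"tray")
m=[((-40,27,10),(92,173)),((-40,-27,10),(78,88)),((37,27,34),(203,150)),((56,0,154),(188,79))]
def f(p):
    x,y,t,=p; r=[]
    for q,uv in m:
        for s in (1,):
            q_=np.array(q)/1000; c,sn=np.cos(t),np.sin(t)
            X=[x+c*q_[0]-sn*q_[1],y+sn*q_[0]+c*q_[1],q_[2]+.003]
            r+=list(proj("top",X)-P(*uv))
    return r
for ys in (1,-1):
    m=[((a[0],a[1]*ys,a[2]),b) for a,b in m]
    s=least_squares(f,[.54,.23,np.radians(-90)]); print(ys,s.x[:2],np.degrees(s.x[2]),np.round(s.fun,1))
for i in [(443,150),(472,140),(458,203),(486,193)]: print(ray("top",P(*i),.027))
# bowl: circles
a=cv2.imread("pics/t0.png")
print([proj("top",(.487,-.287,z)) for z in (0,.05)])
```

```text
can [ 0.5265 -0.0021] left dir yaw 106.56289149107694 0.14980247340097347 0.0754517533388938
tray [0.5425 0.2455] left dir yaw 96.84556909503594 0.1406119672855504 0.09037416094425864
1 [0.53   0.2477] -93.94079315363778 [ -0.3 -20.7   0.7  21.4  -0.4 -13.3  -0.1  11.2]
-1 [0.541  0.2483] -79.12511549671359 [-0.1 -0.2  0.6  0.3 -0.2 -0.1 -0.3 -0. ]
[0.5259 0.0572 0.027 ]
[0.5327 0.0392 0.027 ]
[0.493  0.0467 0.027 ]
[0.4997 0.0294 0.027 ]
[array([355.4559, 211.6039]), array([359.4453, 210.6638])]
```

Run:
```python
from h import *
a=cv2.imread("pics/t0.png")
A=cv2.resize(a[170:250,310:400],None,fx=6,fy=6,interpolation=cv2.INTER_CUBIC);cv2.imwrite("pics/b0.png",A)
```

```text
(no output)
```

View pics/b0.png

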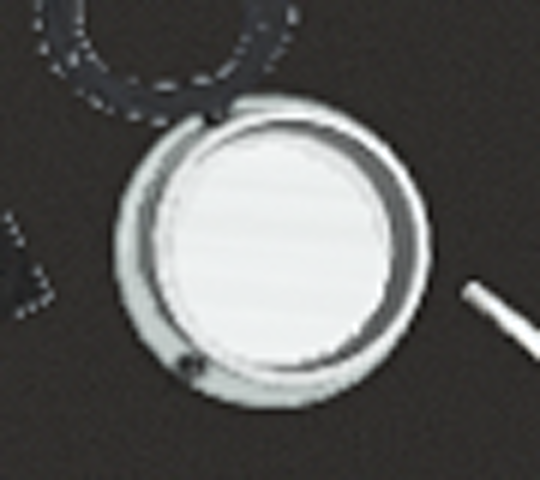

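```bash
cat > g.py <<'E'
from h import *
from scipy.linalg import logm,expm
from scipy.spatial.transform import Rotation as Ro
np.set_printoptions(suppress=True,precision=3,linewidth=150)
def T(R,p): M=np.eye(4);M[:3,:3]=R;M[:3,3]=p;return M
def Ry(a): return Ro.from_euler("y",a,degrees=True).as_matrix()
def Rz(a): return Ro.from_euler("z",a,degrees=True).as_matrix()
CAN=T(Rz(-73.44),[.5265,-.0021,0]); TRAY=T(Rz(-83.15),[.5425,.2455,0]); BOWL=np.array([.4875,-.285,0])
S0=T(Rz(-79.1),[.541,.248,.003])
a=np.radians(15); z=np.array([-np.sin(a),0,-np.cos(a)])
def tool_in_scoop(sgn):
    y=np.array([0,sgn,0.]); return T(np.c_[np.cross(y,z),y,z],np.array([.056,0,.134])+.019*z)
def cur():
    s=get_state(); return T(np.array(s["tcp_rot"]),s["eef_pos"])
def scoop_lip(F,lip,tilt):
    "scoop pose with lip at point lip (m) of frame F, lip-down tilt deg"
    R=Ry(-tilt); return F@T(R,np.array(lip)-R@[-.04,0,.01])
def rows(A,B,n):
    D=expm(np.real(logm(np.linalg.inv(A)@B))/n)
    return np.r_[D[:3,3]*1000,np.degrees(Ro.from_matrix(D[:3,:3]).as_rotvec())]
def plan(seq,A=None):
    A=cur() if A is None else A
    for B,n in seq:
        print(n,"x",np.round(rows(A,B,n),2)); A=B
E
python3 - <<'E'
from g import *
s=get_state();print(s["tcp_rot"],s["eef_pos"],s["opening"])
C=cur()
for sg in(1,-1):
    G=S0@tool_in_scoop(sg); pre=G@T(np.eye(3),[0,0,-.10])
    print(sg,"tcp",G[:3,3]); plan([(pre,16),(G,6)])
E
```

```text
[[-0.951  0.31   0.   ]
 [ 0.31   0.951 -0.   ]
 [-0.    -0.    -1.   ]] [0.194 0.594 0.205] 0.09403508905634995
1 tcp [0.551 0.198 0.119]
16 x [-36.14  -1.7   -5.12  -0.5    0.85   3.79]
6 x [ 0.    0.   16.67  0.   -0.    0.  ]
-1 tcp [0.551 0.198 0.119]
16 x [ -2.44 -41.6   -2.37  -0.97  -0.57  -7.38]
6 x [-0.   -0.   16.67 -0.    0.    0.  ]
```

drive_tool(
  rows=[
    [[-36,-1.7,-5.1,-0.5,0.85,3.8],[-36,-1.7,-5.1,-0.5,0.85,3.8],[-36,-1.7,-5.1,-0.5,0.85,3.8],[-36,-1.7,-5.1,-0.5,0.85,3.8],[-36,-1.7,-5.1,-0.5,0.85,3.8],[-36,-1.7,-5.1,-0.5,0.85,3.8],[-36,-1.7,-5.1,-0.5,0.85,3.8],[-36,-1.7,-5.1,-0.5,0.85,3.8],[-36,-1.7,-5.1,-0.5,0.85,3.8],[-36,-1.7,-5.1,-0.5,0.85,3.8],[-36,-1.7,-5.1,-0.5,0.85,3.8],[-36,-1.7,-5.1,-0.5,0.85,3.8],[-36,-1.7,-5.1,-0.5,0.85,3.8],[-36,-1.7,-5.1,-0.5,0.85,3.8],[-36,-1.7,-5.1,-0.5,0.85,3.8],[-36,-1.7,-5.1,-0.5,0.85,3.8],[0,0,0,0,0,0],[0,0,0,0,0,0]],
  ],
  claw=60,
)

```text
time_s: 2.9
eef_pos: [0.5538, 0.1731, 0.215]
tcp_rot: [[-0.18, 0.982, -0.049], [0.949, 0.186, 0.255], [0.259, -0.001, -0.966]]
ft_force: [-0.1, 1.5, -0.0]
opening: 0.0598
gripper_force: 0.0
```

Run:
```python
from g import *
G=S0@tool_in_scoop(1); pre=G@T(np.eye(3),[0,0,-.10])
print(get_state()["joint_pos"]); plan([(pre,4),(G,6)])
a=save("side","s1"); b=save("top","t1")
A=cv2.resize(b[120:230,100:300],None,fx=3,fy=3,interpolation=2);B=cv2.resize(a[120:240,170:290],None,fx=2.2,fy=2.2,interpolation=2)
C=np.zeros((600,600,3),np.uint8);C[:330]=A;C[334:334+B.shape[0],:B.shape[1]]=B
cv2.imwrite("pics/z1.png",C[:,:,::-1])
see("top",["scoop_grip"]);see("side",["scoop_grip"])
```

```text
[-27.756  19.822  19.96  100.197 -24.305  63.799  13.25 ]
4 x [-0.22  0.4  -0.11  0.   -0.01 -0.04]
6 x [ 0.    0.   16.67  0.   -0.    0.  ]
top scoop_grip 0.4 [547. 288.  12.]
side scoop_grip 0.75 [550. 209.  26.]
side scoop_grip 0.32 [542. 209.   1.]
```

View pics/z1.png

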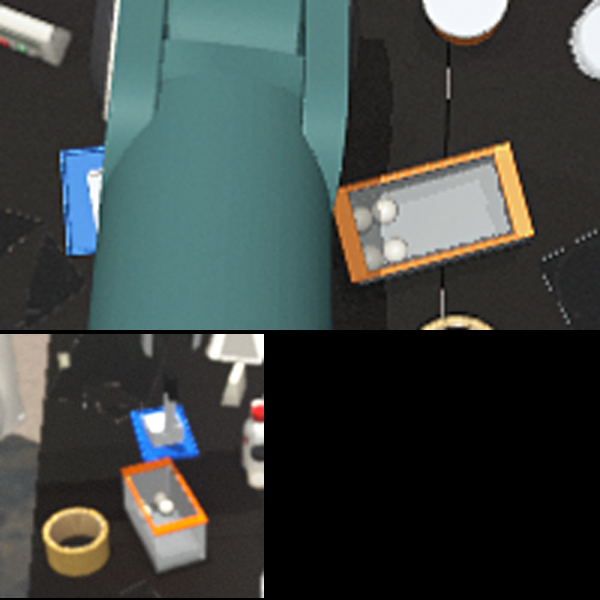

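The side view shows both fingers straddling the black grip, with one at crop (147,345), the other at (195,345) and the grip at (170,385). Going down.

drive_tool(
  rows=[
    [[0,2,17,0,0,0],[0,0,17,0,0,0],[0,0,17,0,0,0],[0,0,17,0,0,0],[0,0,16,0,0,0],[0,0,16,0,0,0],[0,0,0,0,0,0]],
  ],
)

```text
time_s: 3.8
eef_pos: [0.5494, 0.2003, 0.1165]
tcp_rot: [[-0.181, 0.982, -0.052], [0.949, 0.189, 0.254], [0.259, -0.003, -0.966]]
ft_force: [-0.4, -0.5, 0.3]
opening: 0.06
gripper_force: 0.0
```

drive_tool(
  rows=[
    [[0,0,0,0,0,0],[0,0,0,0,0,0],[0,0,0,0,0,0],[0,0,0,0,0,0],[0,0,0,0,0,0],[0,0,0,0,0,0],[0,0,0,0,0,0]],
  ],
  claw=0,
)

```text
time_s: 4.5
eef_pos: [0.5506, 0.1995, 0.1184]
tcp_rot: [[-0.181, 0.982, -0.049], [0.949, 0.187, 0.255], [0.259, -0.001, -0.966]]
ft_force: [0.3, -0.3, -1.8]
opening: 0.0158
gripper_force: 30.0
```

```bash
cat >> g.py <<'E'
import os
if os.path.exists("ST.npy"): ST=np.load("ST.npy")
PTS=np.array([[-.04,0,.01,1],[-.005,0,0,1],[.037,0,0,1]]).T
def splan(seq):
    "seq of (scoop pose, n)"
    A=cur()
    for S,n in seq:
        B=S@ST; r=rows(A,B,n); M=A.copy(); D=T(Ro.from_rotvec(np.radians(r[3:])).as_matrix(),r[:3]/1000); zm=9
        for _ in range(n): M=M@D; zm=min(zm,(M@np.linalg.inv(ST)@PTS)[2].min())
        print(n,"x",np.round(r,2),"minz",round(zm,3)); A=B
def lipnow():
    S=cur()@np.linalg.inv(ST); C=np.linalg.inv(CAN)@S; R=C[:3,:3]
    print("lip in can",(C@[-.04,0,.01,1])[:3]*1000,"tilt",np.degrees(np.arctan2(R[2,0],R[0,0])),"scoop w",S[:3,3]*1000)
E
python3 - <<'E'
import g
from g import *
np.save("ST.npy",np.linalg.inv(S0)@cur()); g.ST=np.load("ST.npy")
up=S0.copy(); up[2,3]=.15
L=lambda x,z,t: scoop_lip(CAN,(x,0,z),t)
splan([(up,7),(L(-.012,.12,40),14),(L(-.012,.016,40),8)])
E
```

```text
7 x [  5.45  -0.02 -20.28   0.     0.    -0.  ] minz 0.024
14 x [-13.02  -5.05   1.3   -0.04  -2.85  -0.41] minz 0.112
8 x [ 5.49 -0.01 11.79  0.   -0.   -0.  ] minz 0.016
```

drive_tool(
  rows=[
    [[2,0,-7,0,0,0],[5,0,-20,0,0,0],[6,0,-22,0,0,0],[6,0,-22,0,0,0],[6,0,-22,0,0,0],[6,0,-22,0,0,0],[6,0,-22,0,0,0],[0,0,0,0,0,0]],
  ],
)

```text
time_s: 5.3
eef_pos: [0.5518, 0.1999, 0.2636]
tcp_rot: [[-0.182, 0.982, -0.045], [0.948, 0.187, 0.256], [0.26, 0.004, -0.966]]
ft_force: [0.4, -0.9, -1.5]
opening: 0.0159
gripper_force: 30.0
```

drive_tool(
  rows=[
    [[-13,-5,1.3,0,-2.85,-0.4],[-13,-5,1.3,0,-2.85,-0.4],[-13,-5,1.3,0,-2.85,-0.4],[-13,-5,1.3,0,-2.85,-0.4],[-13,-5,1.3,0,-2.85,-0.4],[-13,-5,1.3,0,-2.85,-0.4],[-13,-5,1.3,0,-2.85,-0.4],[-13,-5,1.3,0,-2.85,-0.4],[-13,-5,1.3,0,-2.85,-0.4],[-13,-5,1.3,0,-2.85,-0.4],[-13,-5,1.3,0,-2.85,-0.4],[-13,-5,1.3,0,-2.85,-0.4],[-13,-5,1.3,0,-2.85,-0.4],[-13,-5,1.3,0,-2.85,-0.4],[0,0,0,0,0,0],[0,0,0,0,0,0]],
  ],
)

```text
time_s: 6.9
eef_pos: [0.5239, 0.01, 0.2529]
tcp_rot: [[-0.258, 0.96, 0.109], [0.871, 0.28, -0.404], [-0.419, -0.009, -0.908]]
ft_force: [-0.1, 0.2, -3.1]
opening: 0.0157
gripper_force: 30.0
```

Run:
```python
from g import *
L=lambda x,z,t: scoop_lip(CAN,(x,0,z),t)
lipnow(); print(get_state()["joint_pos"])
splan([(L(-.012,.12,40),2),(L(-.012,.016,40),8)])
a=save("side","s2"); b=save("top","t2")
A=cv2.resize(b[120:230,160:340],None,fx=3,fy=3,interpolation=2);B=cv2.resize(a[100:230,190:290],None,fx=2.0,fy=2.0,interpolation=2)
C=np.zeros((600,540,3),np.uint8);C[:330]=A;C[334:334+B.shape[0],:B.shape[1]]=B
cv2.imwrite("pics/z2.png",C[:,:,::-1])
S=cur()@np.linalg.inv(ST)
for q in [(-40,27,10),(-40,-27,10),(37,0,0)]: print(q,(proj("side",(S@[*(np.array(q)/1000),1])[:3])-[190,100])*2+[0,334])
```

```text
lip in can [-13.584  -0.633 114.664] tilt 39.79802641467391 scoop w [532.659 -24.836 132.585]
[-43.926  11.689  27.369 108.52   21.777  63.639 -10.813]
2 x [-1.62 -0.37 -2.19 -0.29 -0.1   0.04] minz 0.117
8 x [ 5.49 -0.01 11.79  0.   -0.   -0.  ] minz 0.016
(-40, 27, 10) [119.094 493.455]
(-40, -27, 10) [ 86.169 501.609]
(37, 0, 0) [117.641 502.096]
```

View pics/z2.png

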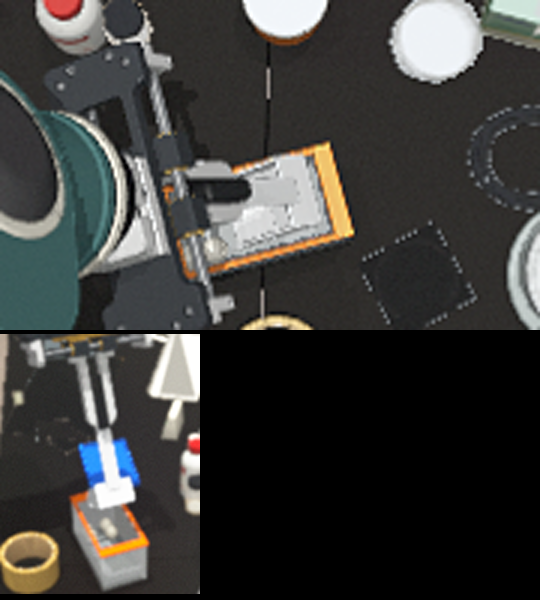

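The side view shows the scoop (crop (110,490)) held tilted above the canister mouth, and the balls still at the left end. Inserting now.

drive_tool(
  rows=[
    [[4,-0.5,10,-0.5,0,0],[5.5,0,12,0,0,0],[5.5,0,12,0,0,0],[5.5,0,12,0,0,0],[5.5,0,12,0,0,0],[5.5,0,11,0,0,0],[4,0,9,0,0,0],[2,0,5,0,0,0],[0,0,0,0,0,0],[0,0,0,0,0,0]],
  ],
)

```text
time_s: 8.0
eef_pos: [0.524, 0.0084, 0.1625]
tcp_rot: [[-0.258, 0.959, 0.119], [0.87, 0.284, -0.403], [-0.421, -0.0, -0.907]]
ft_force: [-0.4, -0.4, -1.7]
opening: 0.0155
gripper_force: 30.0
```

Run:
```python
from g import *
L=lambda x,d,t: scoop_lip(CAN,(x,0,.0135+x*.107+d),t)
lipnow()
splan([(L(-.014,.003,26),4),(L(-.014,.001,24),2),(L(-.068,.001,24),12)])
```

```text
lip in can [-11.795   0.18   24.328] tilt 39.901484618472224 scoop w [533.913 -26.296  42.315]
4 x [-6.16 -0.07  5.83 -0.01  3.48  0.01] minz 0.015
2 x [-1.99  0.    2.03  0.    1.   -0.  ] minz 0.013
12 x [ 4.52 -0.01 -0.23  0.   -0.    0.  ] minz 0.007
```

drive_tool(
  rows=[
    [[-6,0,6,0,3.5,0],[-6,0,6,0,3.5,0],[-6,0,6,0,3.5,0],[-6,0,6,0,3.5,0],[-2,0,2,0,1,0],[-2,0,2,0,1,0],[0,0,0,0,0,0],[0,0,0,0,0,0]],
  ],
)

```text
time_s: 8.8
eef_pos: [0.5344, -0.0259, 0.1455]
tcp_rot: [[-0.28, 0.959, 0.044], [0.947, 0.284, -0.15], [-0.156, 0.0, -0.988]]
ft_force: [0.2, -5.8, 9.5]
opening: 0.016
gripper_force: 30.0
```

Run:
```python
from g import *
L=lambda x,d,t: scoop_lip(CAN,(x,0,.0135+x*.107+d),t)
lipnow()
splan([(L(-.016,.001,24),2),(L(-.068,.001,24),12)])
a=save("top","t3"); b=save("side","s3")
C=np.hstack([cv2.resize(a[150:230,200:310],None,fx=3.6,fy=3.6,interpolation=2),cv2.resize(b[160:240,200:280],None,fx=3.6,fy=3.6,interpolation=2)])
cv2.imwrite("pics/z3.png",C[:,:,::-1])
```

```text
lip in can [-13.79    0.478  12.836] tilt 24.005859707984943 scoop w [534.624 -27.663  19.974]
2 x [ 1.09 -0.25 -0.15  0.    0.    0.02] minz 0.013
12 x [ 4.35 -0.01 -0.22  0.   -0.    0.  ] minz 0.007
```

View pics/z3.png

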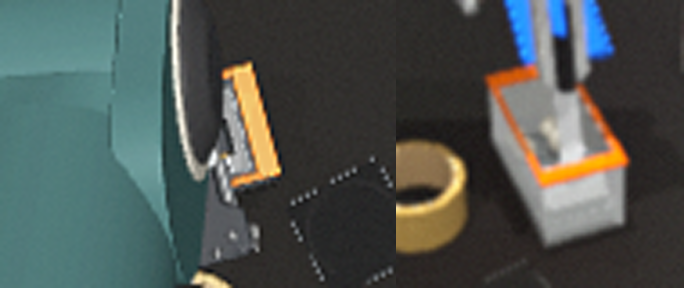

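The scoop is seated on the floor with light contact (about 10 N), and the balls are ahead of the lip. Pushing toward the -x wall.

drive_tool(
  rows=[
    [[4.5,0,-0.3,0,0,0],[4.5,0,-0.3,0,0,0],[4.5,0,-0.3,0,0,0],[4.5,0,-0.3,0,0,0],[4.5,0,-0.3,0,0,0],[4.5,0,-0.3,0,0,0],[4.5,0,-0.3,0,0,0],[4.5,0,-0.3,0,0,0],[4.5,0,-0.3,0,0,0],[4.5,0,-0.3,0,0,0]],
  ],
)

```text
time_s: 9.9
eef_pos: [0.5225, 0.0178, 0.1431]
tcp_rot: [[-0.281, 0.959, 0.047], [0.947, 0.284, -0.149], [-0.156, 0.002, -0.988]]
ft_force: [-6.7, -2.9, 35.2]
opening: 0.0158
gripper_force: 30.1
```

Run:
```python
from g import *
L=lambda x,d,t: scoop_lip(CAN,(x,0,.0135+x*.107+d),t)
lipnow();print(get_state()["ft_force"])
splan([(L(-.068,.002,24),3),(L(-.067,.004,0),8),(L(-.045,.006,-4),5)])
```

```text
lip in can [-59.111   1.891  10.494] tilt 24.0027885705559 scoop w [523.069  16.182  17.63 ]
[-6.685 -2.881 35.189]
3 x [ 3.04 -0.54  0.29  0.05  0.    0.02] minz 0.008
8 x [-6.58  0.01  2.99  0.01  3.   -0.  ] minz 0.0
5 x [-5.71  0.01 -1.26  0.    0.8  -0.  ] minz -0.001
```

Run:
```python
from g import *
L=lambda x,z,t: scoop_lip(CAN,(x,0.001,z),t)
splan([(L(-.069,.010,24),3),(L(-.067,.022,7),6),(L(-.066,.040,-5),4)])
```

```text
3 x [ 3.28 -0.21 -0.35  0.05  0.    0.02] minz 0.01
6 x [-6.51  0.01  1.08  0.01  2.83 -0.  ] minz 0.012
4 x [-5.73  0.01 -1.19  0.01  3.   -0.  ] minz 0.019
```

drive_tool(
  rows=[
    [[3.3,0,-0.4,0,0,0],[3.3,0,-0.4,0,0,0],[3.3,0,-0.4,0,0,0],[0,0,0,0,0,0]],
  ],
)

```text
time_s: 10.3
eef_pos: [0.5187, 0.0281, 0.1415]
tcp_rot: [[-0.282, 0.958, 0.045], [0.947, 0.285, -0.149], [-0.155, 0.001, -0.988]]
ft_force: [-3.4, -0.9, 17.2]
opening: 0.0159
gripper_force: 30.0
```

drive_tool(
  rows=[
    [[-6.5,0,0.5,0,2.8,0],[-6.5,0,0.8,0,2.8,0],[-6.5,0,0.8,0,2.8,0],[-6.5,0,0.8,0,2.8,0],[-6.5,0,0.8,0,2.8,0],[-6.5,0,0.8,0,2.8,0],[-5.7,0,-1.2,0,3,0],[-5.7,0,-1.2,0,3,0],[-5.7,0,-1.2,0,3,0],[-5.7,0,-1.2,0,3,0],[0,0,0,0,0,0],[0,0,0,0,0,0]],
  ],
)

```text
time_s: 11.5
eef_pos: [0.5368, -0.0333, 0.1381]
tcp_rot: [[-0.267, 0.959, -0.096], [0.902, 0.283, 0.325], [0.339, 0.0, -0.941]]
ft_force: [-1.5, -6.6, 16.9]
opening: 0.0158
gripper_force: 30.0
```

Run:
```python
from g import *
lipnow();print(get_state()["ft_force"])
L=lambda x,z,t: scoop_lip(CAN,(x,0.000,z),t)
splan([(L(-.040,.044,-5),5),(L(-.040,.075,-5),5),(L(-.040,.14,-5),6)])
a=save("top","t4"); b=save("side","s4")
C=np.hstack([cv2.resize(a[150:230,200:310],None,fx=3.6,fy=3.6,interpolation=2),cv2.resize(b[160:240,200:280],None,fx=3.6,fy=3.6,interpolation=2)])
cv2.imwrite("pics/z4.png",C[:,:,::-1])
```

```text
lip in can [-65.143   0.888  40.555] tilt -4.790246613092774 scoop w [519.918  23.191  27.249]
[-1.501 -6.6   16.913]
5 x [-4.59 -0.14 -2.32  0.01  0.04  0.  ] minz 0.025
5 x [ 2.12 -0.01 -5.82 -0.   -0.    0.  ] minz 0.034
6 x [  3.71  -0.01 -10.18  -0.    -0.     0.  ] minz 0.069
```

View pics/z4.png

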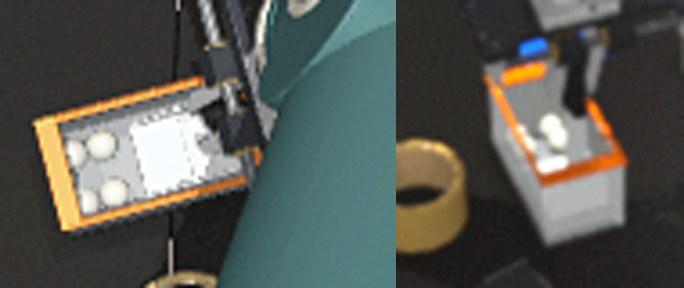

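The balls are still at the left end, at crop (75..115, 145..195), while the scoop's lip shows at (138,160), well short of the wall. So the scoop has turned in the fingers, and I need to estimate its angle in the grip.

Run:
```python
from g import *
A=cur(); gp=np.array([0,0,-.019])
uv=[np.array([200+133/3.6,150+122/3.6]),np.array([200+145/3.6,150+197/3.6])]
for phi in range(-40,41,5):
    S=A@T(np.eye(3),gp)@T(Ry(phi),[0,0,0])@T(np.eye(3),-gp)@np.linalg.inv(ST)
    C=np.linalg.inv(CAN)@S; R=C[:3,:3]
    e=[proj("top",(S@[-.04,s*.027,.012,1])[:3]) for s in(-1,1)]
    print(phi,"tilt %.1f"%np.degrees(np.arctan2(R[2,0],R[0,0])),"lip",(C@[-.04,0,.01,1])[:3]*1000,"back",(C@[.037,0,0,1])[:3]*1000,e[0]-uv[0],e[1]-uv[1])
see("top",["scoop_lip","scoop","ball_0_center"]);see("side",["scoop_lip","scoop_grip","scoop","ball_0_center"])
```

```text
-40 tilt 35.2 lip [33.305  0.734  0.491] back [101.965   0.778  36.752] [22.242 16.084] [ 13.385 -25.104]
-35 tilt 30.2 lip [19.774  0.749  1.581] back [91.333  0.792 31.719] [17.16  17.413] [  8.316 -23.803]
-30 tilt 25.2 lip [6.388 0.763 3.845] back [80.302  0.806 27.632] [12.117 18.701] [  3.283 -22.561]
-25 tilt 20.2 lip [-6.749  0.776  7.268] back [68.957  0.82  24.522] [ 7.138 19.939] [ -1.691 -21.387]
-20 tilt 15.2 lip [-19.537   0.788  11.822] back [57.384  0.833 22.413] [ 2.251 21.122] [ -6.579 -20.286]
-15 tilt 10.2 lip [-31.88    0.8    17.474] back [45.671  0.847 21.32 ] [-2.521 22.242] [-11.355 -19.265]
-10 tilt 5.2 lip [-43.684   0.81   24.18 ] back [33.908  0.86  21.253] [-7.15  23.294] [-15.994 -18.331]
-5 tilt 0.2 lip [-54.858   0.819  31.889] back [22.183  0.873 22.21 ] [-11.61  24.27] [-20.468 -17.489]
0 tilt -4.8 lip [-65.317   0.828  40.543] back [10.587  0.885 24.186] [-15.873  25.164] [-24.751 -16.746]
5 tilt -9.8 lip [-74.983   0.834  50.076] back [-0.793  0.896 27.166] [-19.912  25.969] [-28.814 -16.109]
10 tilt -14.8 lip [-83.781   0.84   60.414] back [-11.8
[... 244 characters left out ...]
30.4    27.787] [-39.404 -14.887]
25 tilt -29.8 lip [-104.336    0.849   95.453] back [-42.456   0.934  48.55 ] [-33.258  28.173] [-42.304 -14.73 ]
30 tilt -34.8 lip [-109.067    0.849  108.177] back [-51.511   0.941  56.06 ] [-35.749  28.438] [-44.842 -14.705]
35 tilt -39.8 lip [-112.672    0.847  121.266] back [-59.876   0.947  64.33 ] [-37.843  28.578] [-46.988 -14.818]
40 tilt -44.8 lip [-115.122    0.845  134.618] back [-67.49    0.952  73.298] [-39.514  28.586] [-48.715 -15.073]
top scoop_lip 0.8 [527. -12.  19.]
top scoop_lip 0.23 [705. -24.  63.]
top scoop 0.71 [527. -15.  23.]
side scoop_lip 0.76 [541. -61. 132.]
side scoop_grip 0.68 [540. -57. 128.]
side scoop 0.61 [540. -58. 131.]
```

drive_tool(
  rows=[
    [[2.5,0,-4,0,0,0],[5,0,-7,0,0,0],[5,0,-7,0,0,0],[5,0,-9,0,0,0],[3.4,0,-9.4,0,0,0],[3.4,0,-9.4,0,0,0],[3.4,0,-9.4,0,0,0],[3.4,0,-9.4,0,0,0],[3.4,0,-9.4,0,0,0],[3.4,0,-9.4,0,0,0],[3.4,0,-9.4,0,0,0],[3.4,0,-9.4,0,0,0],[0,0,0,0,0,0],[0,0,0,0,0,0]],
  ],
)

```text
time_s: 13.35
eef_pos: [0.5339, -0.0255, 0.2481]
tcp_rot: [[-0.266, 0.959, -0.097], [0.902, 0.284, 0.327], [0.341, -0.001, -0.94]]
ft_force: [-0.7, 0.2, -2.6]
opening: 0.0154
gripper_force: 30.0
```

Run:
```python
from g import *
lipnow();print(get_state()["ft_force"],get_state()["joint_pos"])
a=save("top","t5"); b=save("side","s5")
C=np.hstack([cv2.resize(a[150:230,200:310],None,fx=3.6,fy=3.6,interpolation=2),cv2.resize(b[130:230,190:290],None,fx=3.6,fy=3.6,interpolation=2)[:288]])
C=np.zeros((500,760,3),np.uint8);C[:320,:440]=cv2.resize(a[150:230,200:310],None,fx=4,fy=4,interpolation=2);C[:500,440:]=cv2.resize(b[115:240,200:280],None,fx=4,fy=4,interpolation=2)
cv2.imwrite("pics/z5.png",C[:,:,::-1])
A=cur(); gp=np.array([0,0,-.019])
for phi in range(-40,1,10):
    S=A@T(np.eye(3),gp)@T(Ry(phi),[0,0,0])@T(np.eye(3),-gp)@np.linalg.inv(ST)
    P=lambda c,q:proj(c,(S@[*(np.array(q)/1000),1])[:3])
    print(phi,[np.round((P("top",(-40,s,11))-[200,150])*4) for s in(27,-27)],[np.round((P("side",q)-[200,115])*4+[440,0]) for q in((-40,27,11),(-40,-27,11),(37,27,0),(37,-27,0),(37,-27,34))])
```

```text
lip in can [-73.574   0.11  150.73 ] tilt -4.900184145885143 scoop w [516.761  31.074 137.349]
[-0.672  0.202 -2.575] [ -3.356  18.806  17.183  97.809 -23.373  75.873  38.038]
-40 [array([200., 103.]), array([225., 192.])] [array([656., 292.]), array([589., 309.]), array([692., 313.]), array([621., 332.]), array([610., 285.])]
-30 [array([156., 114.]), array([180., 204.])] [array([643., 267.]), array([577., 284.]), array([680., 304.]), array([610., 323.]), array([602., 278.])]
-20 [array([112., 124.]), array([136., 214.])] [array([631., 240.]), array([566., 256.]), array([668., 290.]), array([600., 308.]), array([594., 267.])]
-10 [array([ 71., 133.]), array([ 95., 224.])] [array([620., 210.]), array([555., 226.]), array([657., 272.]), array([589., 290.]), array([586., 252.])]
0 [array([ 32., 139.]), array([ 56., 232.])] [array([610., 178.]), array([545., 194.]), array([645., 251.]), array([578., 268.]), array([578., 235.])]
```

View pics/z5.png

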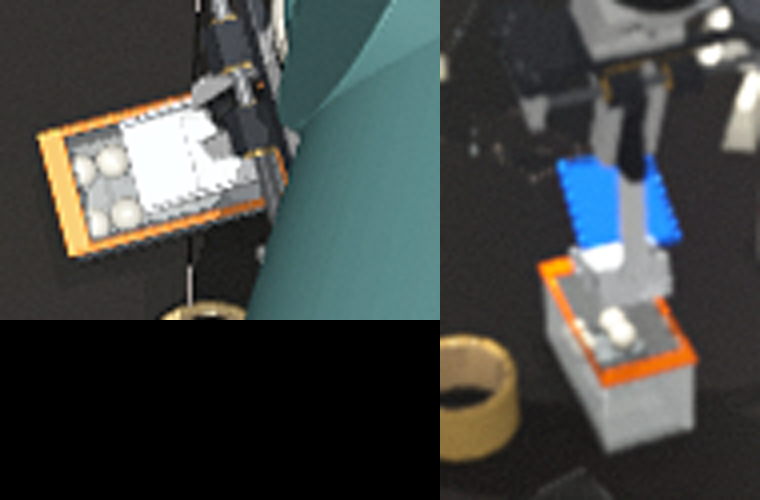

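φ≈-22°, and the balls are undisturbed at the left end. I'll update the grip transform and go in again. This time the lip stays just off the floor, because the grip can't resist much torque.

Run:
```python
import g
from g import *
gp=np.array([0,0,-.019]); M=T(np.eye(3),gp)@T(Ry(-22),[0,0,0])@T(np.eye(3),-gp)
np.save("ST.npy",np.linalg.inv(M@np.linalg.inv(ST))); g.ST=np.load("ST.npy")
lipnow()
L=lambda x,d,t: scoop_lip(CAN,(x,0,.0135+x*.107+d),t)
splan([(L(-.012,.108,38),6),(L(-.012,.010,38),10),(L(-.015,.003,28),4),(L(-.066,.003,28),16)])
```

```text
lip in can [-22.962  -0.295 119.527] tilt 17.080734875527316 scoop w [531.428 -19.633 121.717]
6 x [ 6.53  0.01 -0.27 -0.02 -3.49  0.  ] minz 0.119
10 x [ 0.17 -0.    9.8   0.   -0.    0.  ] minz 0.022
4 x [-5.3   0.01  2.03  0.    2.5   0.  ] minz 0.015
16 x [ 3.09 -0.01  0.84 -0.   -0.    0.  ] minz 0.009
```

drive_tool(
  rows=[
    [[6.5,0,-0.3,0,-3.5,0],[6.5,0,-0.3,0,-3.5,0],[6.5,0,-0.3,0,-3.5,0],[6.5,0,-0.3,0,-3.5,0],[6.5,0,-0.3,0,-3.5,0],[6.5,0,-0.3,0,-3.5,0],[0,0,0,0,0,0],[0,0,10,0,0,0],[0,0,12,0,0,0],[0,0,12,0,0,0],[0,0,12,0,0,0],[0,0,12,0,0,0],[0,0,12,0,0,0],[0,0,12,0,0,0],[0,0,8,0,0,0],[0,0,4,0,0,0],[0,0,0,0,0,0],[0,0,0,0,0,0]],
  ],
)

```text
time_s: 15.25
eef_pos: [0.5238, 0.0089, 0.1637]
tcp_rot: [[-0.284, 0.959, 0.005], [0.959, 0.284, -0.018], [-0.019, -0.0, -1.0]]
ft_force: [-0.4, 0.0, -2.2]
opening: 0.0156
gripper_force: 30.0
```

Run:
```python
from g import *
lipnow()
L=lambda x,d,t: scoop_lip(CAN,(x,0,.0135+x*.107+d),t)
splan([(L(-.014,.0035,28),4),(L(-.066,.003,28),16)])
save("top","t6");save("side","s6");see("top",["scoop_lip"]);see("side",["scoop_lip","ball_0_center"])
```

```text
lip in can [-9.628  0.208 27.138] tilt 38.10111567090181 scoop w [534.71  -28.89   43.951]
4 x [-5.06 -0.07  3.13 -0.01  2.53  0.  ] minz 0.016
16 x [ 3.15 -0.01  0.88 -0.   -0.    0.  ] minz 0.009
top scoop_lip 0.58 [518. -52.  77.]
side scoop_lip 0.76 [533. -31. 119.]
```

drive_tool(
  rows=[
    [[-5,0,3,0,2.5,0],[-5,0,3,0,2.5,0],[-5,0,3,0,2.5,0],[-5,0,3,0,2.5,0],[0,0,0,0,0,0],[0,0,0,0,0,0]],
  ],
)

```text
time_s: 16.1
eef_pos: [0.5291, -0.0098, 0.1505]
tcp_rot: [[-0.28, 0.959, -0.045], [0.948, 0.283, 0.148], [0.154, -0.001, -0.988]]
ft_force: [-0.0, -0.2, -1.7]
opening: 0.0161
gripper_force: 30.0
```

Run:
```python
from g import *
lipnow()
L=lambda x,d,t: scoop_lip(CAN,(x,0,.0135+x*.107+d),t)
splan([(L(-.040,.003,28),8),(L(-.066,.003,28),8)])
```

```text
lip in can [-13.769  -0.128  15.669] tilt 28.165397454338343 scoop w [533.856 -27.261  25.733]
8 x [ 3.12 -0.01  0.94 -0.01  0.02 -0.  ] minz 0.012
8 x [ 3.16 -0.01  0.85 -0.   -0.    0.  ] minz 0.009
```

No contact now (force ≈ weight). Pushing gently.

drive_tool(
  rows=[
    [[3,0,0.9,0,0,0],[3,0,0.9,0,0,0],[3,0,0.9,0,0,0],[3,0,0.9,0,0,0],[3,0,0.9,0,0,0],[3,0,0.9,0,0,0],[3,0,0.9,0,0,0],[3,0,0.9,0,0,0]],
  ],
)

```text
time_s: 16.9
eef_pos: [0.522, 0.0143, 0.1471]
tcp_rot: [[-0.28, 0.959, -0.045], [0.947, 0.284, 0.149], [0.155, -0.001, -0.988]]
ft_force: [0.9, -3.0, -2.0]
opening: 0.0157
gripper_force: 30.0
```

drive_tool(
  rows=[
    [[3,0,0.9,0,0,0],[3,0,0.9,0,0,0],[3,0,0.9,0,0,0],[3,0,0.9,0,0,0]],
  ],
)

```text
time_s: 17.3
eef_pos: [0.5183, 0.0263, 0.1453]
tcp_rot: [[-0.28, 0.959, -0.045], [0.947, 0.284, 0.149], [0.155, -0.001, -0.988]]
ft_force: [1.0, -3.1, -1.9]
opening: 0.0163
gripper_force: 30.0
```

Run:
```python
from g import *
lipnow()
L=lambda x,d,t: scoop_lip(CAN,(x,0,.0135+x*.107+d),t)
splan([(L(-.066,.003,28),8)])
b=save("side","s7");save("top","t7")
# ball blobs in side
h=cv2.cvtColor(b,cv2.COLOR_RGB2HSV)
cv2.imwrite("pics/z7.png",cv2.resize(b[170:240,200:270],None,fx=8,fy=8,interpolation=2)[:,:,::-1])
```

```text
lip in can [-51.587  -0.19   10.448] tilt 28.095181710322677 scoop w [523.044   8.964  20.464]
8 x [ 1.73 -0.    0.41 -0.01  0.01  0.  ] minz 0.009
```

View pics/z7.png

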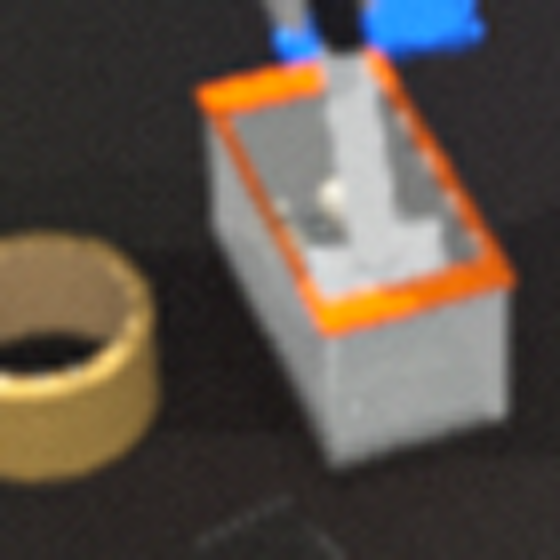

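```bash
cat >> g.py <<'E'
def turned(phi):
    gp=np.array([0,0,-.019]); return np.linalg.inv(T(np.eye(3),gp)@T(Ry(phi),[0,0,0])@T(np.eye(3),-gp)@np.linalg.inv(ST))
E
python3 - <<'E'
from g import *
for phi in (10,0,-5,-10,-15,-20):
    S=cur()@np.linalg.inv(turned(phi)); C=np.linalg.inv(CAN)@S
    P=lambda q:np.round((proj("side",(S@[*(np.array(q)/1000),1])[:3])-[200,170])*8)
    print(phi,P((37,-27,34)),P((37,27,34)),P((37,-27,30)),"lip",(C@[-.04,0,.01,1])[:3]*1000)
print(proj("side",(CAN@[.075,-.0375,.085,1])[:3]),proj("side",(CAN@[.075,.0375,.085,1])[:3]))
for n in ("scoop","scoop_lip","scoop_hollow","ball_0_center"): see("side",[n])
E
```

```text
10 [273. 211.] [400. 177.] [274. 220.] lip [-78.13   -0.095  17.178]
0 [287. 231.] [416. 196.] [289. 241.] lip [-51.84   -0.125  10.499]
-5 [293. 238.] [423. 203.] [296. 248.] lip [-38.359  -0.139   8.902]
-10 [300. 244.] [431. 208.] [303. 254.] lip [-24.79   -0.151   8.485]
-15 [306. 248.] [438. 212.] [309. 258.] lip [-11.237  -0.162   9.254]
-20 [312. 250.] [445. 214.] [315. 260.] lip [ 2.199 -0.172 11.2  ]
[240.213 210.384] [263.718 203.794]
side scoop 0.84 [526. -15. 107.]
side scoop_lip 0.6 [529. -19. 106.]
side scoop_hollow 0.92 [524. -16. 106.]
```

The scoop's back-wall top edge sits at about (310,250)-(440,215), so it slipped another ~13°: a lip riding 3 mm up jams against the balls. I'll reseat it in the tray, where the floor levels it, and regrasp. Then I'll push at about 38° (lip right under the grip, so no jamming torque) with the lip skimming the floor.

Run:
```python
import g
from g import *
np.save("ST.npy",turned(-13)); g.ST=np.load("ST.npy")
lipnow()
S=cur()@np.linalg.inv(g.ST); up=S.copy(); up[2,3]+=.115
gq=np.array([.056,0,.134])
def at(dz,t):
    R=Rz(-79.1)@Ry(-t); return T(R,(S0@[*gq,1])[:3]+[0,0,dz]-R@gq)
splan([(up,7),(at(.13,15),14),(at(.02,15),7),(at(0,15),5)])
```

```text
lip in can [-16.226  -0.17    8.872] tilt 41.08418792377567 scoop w [532.22  -21.781  27.621]
7 x [  2.56  -0.02 -16.23   0.    -0.    -0.  ] minz 0.025
14 x [10.94  5.22  4.97 -0.16  1.86  0.38] minz 0.11
7 x [-9.02  0.   12.87 -0.    0.    0.  ] minz 0.012
5 x [-2.3   0.    3.28 -0.    0.    0.  ] minz -0.008
```

drive_tool(
  rows=[
    [[1,0,-7,0,0,0],[2.5,0,-16,0,0,0],[2.5,0,-16,0,0,0],[3,0,-19,0,0,0],[3,0,-19,0,0,0],[3,0,-19,0,0,0],[3,0,-19,0,0,0]],
  ],
)

```text
time_s: 18.3
eef_pos: [0.5184, 0.0263, 0.2632]
tcp_rot: [[-0.28, 0.959, -0.045], [0.947, 0.284, 0.149], [0.156, -0.001, -0.988]]
ft_force: [0.2, 0.6, -1.7]
opening: 0.0157
gripper_force: 30.0
```

drive_tool(
  rows=[
    [[11,5,5,0,1.9,0.4],[11,5,5,-0.2,1.9,0.4],[11,5,5,-0.2,1.9,0.4],[11,5,5,-0.2,1.9,0.4],[11,5,5,-0.2,1.9,0.4],[11,5,5,-0.2,1.9,0.4],[11,5,5,-0.2,1.9,0.4],[11,5,5,-0.2,1.9,0.4],[11,5,5,-0.2,1.9,0.4],[11,5,5,-0.2,1.9,0.4],[11,5,5,-0.2,1.9,0.4],[11,5,5,-0.2,1.9,0.4],[11,5,5,-0.2,1.9,0.4],[11,5,5,-0.2,1.9,0.4],[0,0,0,0,0,0],[0,0,0,0,0,0]],
  ],
)

```text
time_s: 19.9
eef_pos: [0.547, 0.2047, 0.2531]
tcp_rot: [[-0.149, 0.984, -0.101], [0.8, 0.18, 0.572], [0.581, 0.004, -0.814]]
ft_force: [-0.2, -0.4, -1.9]
opening: 0.0156
gripper_force: 30.0
```

```bash
cat >> g.py <<'E'
gq=np.array([.056,0,.134])
def at(dz,t):
    R=Rz(-79.1)@Ry(-t); return T(R,(S0@[*gq,1])[:3]+[0,0,dz]-R@gq)
E
python3 - <<'E'
from g import *
splan([(at(.02,15),7),(at(0,15),5)]); print(get_state()["joint_pos"])
a=save("side","s8")
for phi in (0,-5,5):
    S=cur()@np.linalg.inv(turned(phi));P=lambda q:np.round((proj("side",(S@[*(np.array(q)/1000),1])[:3])-[200,120])*6)
    print(phi,P((37,-27,34)),P((37,27,34)),P((37,-27,0)),P((37,27,0)))
cv2.imwrite("pics/z8.png",cv2.resize(a[120:210,200:290],None,fx=6,fy=6,interpolation=2)[:,:,::-1])
E
```

```text
7 x [-9.27  0.33 13.1   0.07 -0.07 -0.03] minz 0.012
5 x [-2.3   0.    3.28 -0.    0.    0.  ] minz -0.008
[-10.498  20.29    7.661 100.011 -40.673  70.366  25.025]
0 [229. 104.] [323.  89.] [235. 161.] [327. 146.]
-5 [233. 110.] [327.  95.] [240. 169.] [333. 154.]
5 [226.  96.] [318.  81.] [230. 151.] [322. 136.]
```

drive_tool(
  rows=[
    [[-9.3,0.4,13,0,0,0],[-9.3,0.4,13,0,0,0],[-9.3,0.4,13,0,0,0],[-9.3,0.4,13,0,0,0],[-9.3,0.4,13,0,0,0],[-9.3,0.4,13,0,0,0],[-9.3,0,13,0,0,0],[0,0,0,0,0,0]],
  ],
)

```text
time_s: 20.75
eef_pos: [0.5489, 0.2054, 0.1385]
tcp_rot: [[-0.146, 0.984, -0.104], [0.8, 0.179, 0.572], [0.582, 0.001, -0.813]]
ft_force: [-1.7, 0.4, -1.5]
opening: 0.0158
gripper_force: 30.0
```

drive_tool(
  rows=[
    [[-2.3,0,3.3,0,0,0],[-2.3,0,3.3,0,0,0],[-2.3,0,3.3,0,0,0],[0,0,0,0,0,0]],
  ],
)

```text
time_s: 21.15
eef_pos: [0.5499, 0.2057, 0.1287]
tcp_rot: [[-0.148, 0.984, -0.101], [0.8, 0.179, 0.573], [0.582, 0.004, -0.813]]
ft_force: [0.0, -0.2, -2.2]
opening: 0.0157
gripper_force: 30.0
```

Run:
```python
from g import *
G=cur()@[0,0,-.019,1]; print("grasp pt",G[:3],"want",(S0@[*gq,1])[:3]); R=cur()[:3,:3]
print("world->tool delta mm",R.T@((S0@[*gq,1])-G)[:3]*1000)
```

```text
grasp pt [0.552 0.195 0.144] want [0.552 0.193 0.137]
world->tool delta mm [-5.62  -0.546  4.822]
```

drive_tool(
  rows=[
    [[-1.5,0,2,0,0,0],[-1.5,0,1.5,0,0,0],[-1.3,-0.5,1,0,0,0],[0,0,0,0,0,0],[0,0,0,0,0,0]],
  ],
)

```text
time_s: 21.65
eef_pos: [0.5516, 0.2046, 0.126]
tcp_rot: [[-0.15, 0.984, -0.097], [0.799, 0.178, 0.575], [0.583, 0.008, -0.813]]
ft_force: [-2.9, -11.3, 34.2]
opening: 0.0157
gripper_force: 30.1
```

Run:
```python
from g import *
G=cur()@[0,0,-.019,1]; print("grasp pt",G[:3],"want",(S0@[*gq,1])[:3]); R=cur()[:3,:3]
save("top","t9");a=save("side","s9");see("top",["scoop_lip","scoop"]);see("side",["scoop_lip","scoop"])
b=cv2.imread("pics/s0.png")[:,:,::-1]
C=np.hstack([cv2.resize(x[140:200,205:255],None,fx=8,fy=8,interpolation=2) for x in (a,b)])
cv2.imwrite("pics/z9.png",C[:,:,::-1])
# measured edges: stem and back wall compare with start
d=np.abs(a.astype(int)-b).sum(2)[165:190,205:255]; print((d>60).sum(), [np.abs(np.roll(a,(i,j),(0,1)).astype(int)-b)[172:186,230:250].mean().round(1) for i in(-1,0,1) for j in (-1,0,1)])
```

```text
grasp pt [0.553 0.194 0.141] want [0.552 0.193 0.137]
top scoop_lip 0.63 [540. 237.  11.]
top scoop 0.63 [542. 237.  11.]
side scoop_lip 0.87 [555. 186.  32.]
side scoop 0.62 [552. 187.  36.]
320 [np.float64(39.0), np.float64(35.7), np.float64(36.3), np.float64(36.3), np.float64(31.5), np.float64(33.9), np.float64(44.5), np.float64(41.0), np.float64(42.0)]
```

Firm contact at nearly full seating height. I'll release and let it settle.

drive_tool(
  rows=[
    [[0.6,0,-0.8,0,0,0],[0,0,0,0,0,0]],
  ],
)

```text
time_s: 22.15
eef_pos: [0.5511, 0.2048, 0.1262]
tcp_rot: [[-0.149, 0.984, -0.098], [0.799, 0.179, 0.574], [0.582, 0.007, -0.813]]
ft_force: [-2.1, -7.2, 24.0]
opening: 0.0157
gripper_force: 30.0
```

drive_tool(
  rows=[
    [[0,0,0,0,0,0],[0,0,0,0,0,0],[0,0,0,0,0,0],[0,0,-10,0,0,0],[0,0,-20,0,0,0],[0,0,-20,0,0,0],[0,0,-20,0,0,0],[0,0,-20,0,0,0],[0,0,0,0,0,0]],
  ],
  claw=60,
)

```text
time_s: 23.05
eef_pos: [0.5602, 0.1512, 0.1992]
tcp_rot: [[-0.148, 0.984, -0.097], [0.801, 0.177, 0.572], [0.581, 0.007, -0.814]]
ft_force: [0.3, 0.7, 0.3]
opening: 0.0601
gripper_force: 0.0
```

Run:
```python
from g import *
a=save("side","s10");t=save("top","t10");b=cv2.imread("pics/s0.png")[:,:,::-1];tb=cv2.imread("pics/t0.png")[:,:,::-1]
C=np.vstack([np.hstack([cv2.resize(x[130:200,200:270],(300,300),interpolation=2) for x in (a,b)]),np.hstack([cv2.resize(x[155:215,115:190],(300,240),interpolation=2) for x in (t,tb)])])
cv2.imwrite("pics/z10.png",C[:,:,::-1]); see("side",["scoop"])
```

```text
side scoop 0.53 [550. 184.  36.]
```

View pics/z10.png

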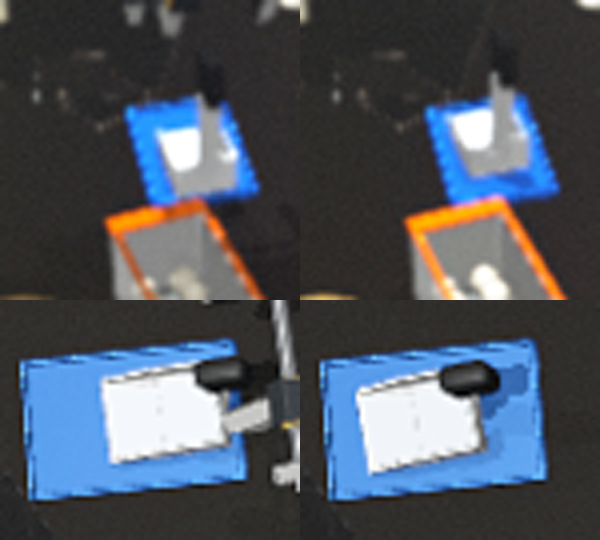

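The scoop stands upright in the tray, but about 27 mm nearer the canister than at the start: the lip is at crop (107,420), where it was (64,433). Refitting its pose.

Run:
```python
from g import *
from scipy.optimize import least_squares
def fit(m):
    def f(p):
        S=T(Rz(p[2]),[p[0],p[1],.003]); return np.ravel([proj("top",(S@[*(np.array(q)/1000),1])[:3])-(np.array(uv)+[0,-300])/4-[115,155] for q,uv in m])
    s=least_squares(f,[.54,.23,-79],x_scale=[.01,.01,1]); print(s.x,np.round(s.fun,1)); return s.x
pts=[(-40,-27,10),(-40,27,10),(37,-27,34),(56,0,154)]
fit(list(zip(pts,[(372-300,473),(357-300,392),(485-300,450),(470-300,378)])))
x=fit(list(zip(pts,[(112,465),(103,377),(228,443),(222,375)])))
S=T(Rz(x[2]),[x[0],x[1],.003]); print("in tray",(np.linalg.inv(TRAY)@S)[:3,3]*1000)
```

```text
[  0.54    0.247 -78.082] [ 0.3  0.3  0.8 -0.2 -0.4 -0.2 -0.6  0.1]
[  0.546   0.219 -81.367] [ 0.6 -0.6  0.7  0.5 -0.3  0.3 -0.9 -0.2]
in tray [27.059 -0.042  3.   ]
```

Run:
```python
import g
from g import *
S1=T(Rz(-82),[.546,.2185,.003]); a=np.radians(22); z=np.array([-np.sin(a),0,-np.cos(a)]); y=np.array([0,1.,0])
t=T(np.c_[np.cross(y,z),y,z],np.array([.056,0,.133])+.019*z)
G=S1@t; pre=G@T(np.eye(3),[0,0,-.07]); np.save("S1.npy",S1); np.save("G.npy",G)
plan([(pre,4),(G,5)])
```

```text
4 x [-3.63 -0.86  1.72 -0.24 -3.39  0.54]
5 x [-0. -0. 14. -0. -0.  0.]
```

drive_tool(
  rows=[
    [[-3.6,-0.9,1.7,-0.2,-3.4,0.5],[-3.6,-0.9,1.7,-0.2,-3.4,0.5],[-3.6,-0.9,1.7,-0.2,-3.4,0.5],[-3.6,-0.9,1.7,-0.2,-3.4,0.5],[0,0,14,0,0,0],[0,0,14,0,0,0],[0,0,14,0,0,0],[0,0,14,0,0,0],[0,0,14,0,0,0],[0,0,0,0,0,0],[0,0,0,0,0,0]],
  ],
)

```text
time_s: 24.3
eef_pos: [0.5529, 0.1696, 0.1187]
tcp_rot: [[-0.132, 0.99, -0.054], [0.918, 0.142, 0.37], [0.374, -0.001, -0.927]]
ft_force: [-0.1, -0.0, 0.3]
opening: 0.0603
gripper_force: 0.0
```

Run:
```python
from g import *
plan([(np.load("G.npy"),1)])
```

```text
1 x [ 0.34 -0.05  0.49 -0.13  0.03  0.15]
```

drive_tool(
  rows=[
    [[0,0,0,0,0,0],[0,0,0,0,0,0],[0,0,0,0,0,0],[0,0,0,0,0,0],[0,0,0,0,0,0],[0,0,0,0,0,0],[0,0,0,0,0,0]],
  ],
  claw=0,
)

```text
time_s: 25.0
eef_pos: [0.553, 0.1697, 0.119]
tcp_rot: [[-0.132, 0.99, -0.054], [0.918, 0.142, 0.37], [0.374, -0.0, -0.927]]
ft_force: [1.3, -0.4, 0.3]
opening: 0.0157
gripper_force: 30.0
```

Run:
```python
import g
from g import *
S1=np.load("S1.npy"); plan([(np.load("G.npy"),1)])
np.save("ST.npy",np.linalg.inv(S1)@cur()); g.ST=np.load("ST.npy"); print(g.ST)
up=S1.copy(); up[2,3]=.15
L=lambda x,z,t: scoop_lip(CAN,(x,0,z),t)
splan([(up,7),(L(-.010,.12,40),14),(L(-.010,.024,40),8)])
```

```text
1 x [ 0.21 -0.14  0.72 -0.09  0.04  0.16]
[[-0.927 -0.003 -0.374  0.049]
 [-0.003  1.    -0.002  0.   ]
 [ 0.374 -0.    -0.927  0.116]
 [ 0.     0.     0.     1.   ]]
7 x [  7.85  -0.01 -19.48   0.     0.    -0.  ] minz 0.024
14 x [-11.15  -4.49  -0.16   0.03  -2.85  -0.62] minz 0.114
8 x [ 3.72  0.03 11.41 -0.   -0.    0.  ] minz 0.024
```

drive_tool(
  rows=[
    [[4,0,-10,0,0,0],[8,0,-20,0,0,0],[8.5,0,-21,0,0,0],[8.5,0,-21,0,0,0],[8.5,0,-21,0,0,0],[8.5,0,-21,0,0,0],[8.5,0,-22,0,0,0]],
  ],
)

```text
time_s: 25.7
eef_pos: [0.5527, 0.1693, 0.2669]
tcp_rot: [[-0.132, 0.99, -0.054], [0.918, 0.143, 0.37], [0.374, -0.001, -0.928]]
ft_force: [0.3, 0.2, -1.5]
opening: 0.0157
gripper_force: 30.0
```

drive_tool(
  rows=[
    [[-11,-4.5,-0.2,0,-2.9,-0.6],[-11,-4.5,-0.2,0,-2.9,-0.6],[-11,-4.5,-0.2,0,-2.9,-0.6],[-11,-4.5,-0.2,0,-2.9,-0.6],[-11,-4.5,-0.2,0,-2.9,-0.6],[-11,-4.5,-0.2,0,-2.9,-0.6],[-11,-4.5,-0.2,0,-2.8,-0.6],[-11,-4.5,-0.2,0,-2.8,-0.6],[-11,-4.5,-0.2,0,-2.8,-0.6],[-11,-4.5,-0.2,0,-2.8,-0.6],[-11,-4.5,-0.2,0,-2.8,-0.6],[-11,-4.5,-0.2,0,-2.8,-0.7],[-11,-4.5,-0.2,0,-2.8,-0.7],[-11,-4.5,-0.2,0,-2.8,-0.7],[0,0,0,0,0,0],[0,0,0,0,0,0]],
  ],
)

```text
time_s: 27.3
eef_pos: [0.5229, 0.0094, 0.2593]
tcp_rot: [[-0.272, 0.958, 0.091], [0.912, 0.287, -0.292], [-0.306, 0.003, -0.952]]
ft_force: [-0.6, -0.0, -2.5]
opening: 0.016
gripper_force: 30.0
```

Run:
```python
from g import *
lipnow()
L=lambda x,z,t: scoop_lip(CAN,(x,0,z),t)
splan([(L(-.010,.12,40),1),(L(-.010,.024,40),8)])
```

```text
lip in can [-12.873   0.432 120.65 ] tilt 39.790076366931885 scoop w [533.73  -25.263 138.565]
1 x [-2.05  0.36  1.34  0.31 -0.21 -0.1 ] minz 0.12
8 x [ 3.72  0.03 11.41 -0.   -0.    0.  ] minz 0.024
```

drive_tool(
  rows=[
    [[-2,0.4,1.3,0.3,0,0],[3.7,0,11.4,0,0,0],[3.7,0,11.4,0,0,0],[3.7,0,11.4,0,0,0],[3.7,0,11.4,0,0,0],[3.7,0,11.4,0,0,0],[3.7,0,11.4,0,0,0],[3.7,0,11.4,0,0,0],[3.7,0,11.4,0,0,0],[1,0,3,0,0,0],[0,0,0,0,0,0],[0,0,0,0,0,0]],
  ],
)

```text
time_s: 28.5
eef_pos: [0.524, 0.0069, 0.1596]
tcp_rot: [[-0.273, 0.958, 0.086], [0.912, 0.286, -0.295], [-0.308, -0.002, -0.951]]
ft_force: [0.6, -0.4, -1.4]
opening: 0.0159
gripper_force: 30.0
```

Run:
```python
from g import *
lipnow()
L=lambda x,d,t: scoop_lip(CAN,(x,0,.0135+x*.107+d),t)
splan([(L(-.012,.0015,40),1),(L(-.066,.0015,40),18)])
save("top","t11");save("side","s11");see("top",["ball_0_center","ball"]);see("side",["ball_0_center"])
```

```text
lip in can [-9.984  0.116 21.035] tilt 39.88084034864489 scoop w [534.288 -28.082  39.009]
1 x [ 4.45  0.01  6.25  0.02 -0.12 -0.08] minz 0.014
18 x [ 2.95  0.01 -0.62 -0.   -0.    0.  ] minz 0.008
```

drive_tool(
  rows=[
    [[1.5,0,4.8,0,0,0],[0,0,0,0,0,0],[0,0,0,0,0,0]],
  ],
)

```text
time_s: 29.05
eef_pos: [0.5236, 0.0068, 0.1541]
tcp_rot: [[-0.273, 0.958, 0.086], [0.911, 0.286, -0.296], [-0.308, -0.003, -0.951]]
ft_force: [0.3, -0.2, -1.0]
opening: 0.0158
gripper_force: 30.0
```

drive_tool(
  rows=[
    [[0.3,0,1,0,0,0],[0,0,0,0,0,0],[0,0,0,0,0,0]],
  ],
)

```text
time_s: 29.35
eef_pos: [0.5237, 0.0068, 0.1532]
tcp_rot: [[-0.273, 0.958, 0.086], [0.912, 0.286, -0.295], [-0.308, -0.002, -0.951]]
ft_force: [-0.4, -0.1, -0.9]
opening: 0.016
gripper_force: 30.0
```

drive_tool(
  rows=[
    [[0.3,0,1,0,0,0],[0,0,0,0,0,0],[0,0,0,0,0,0]],
  ],
)

```text
time_s: 29.65
eef_pos: [0.524, 0.0068, 0.1526]
tcp_rot: [[-0.273, 0.958, 0.086], [0.912, 0.286, -0.295], [-0.308, -0.002, -0.951]]
ft_force: [-2.6, 0.3, 5.4]
opening: 0.0156
gripper_force: 30.0
```

drive_tool(
  rows=[
    [[0.3,0,0.9,0,0,0],[0,0,0,0,0,0],[0,0,0,0,0,0]],
  ],
)

```text
time_s: 29.95
eef_pos: [0.5244, 0.0067, 0.1524]
tcp_rot: [[-0.272, 0.958, 0.087], [0.912, 0.286, -0.295], [-0.308, -0.001, -0.951]]
ft_force: [-5.0, 1.0, 17.3]
opening: 0.0158
gripper_force: 30.0
```

drive_tool(
  rows=[
    [[-0.5,0,-1.5,0,0,0],[3,0,-0.6,0,0,0],[3,0,-0.6,0,0,0],[3,0,-0.6,0,0,0],[3,0,-0.6,0,0,0],[3,0,-0.6,0,0,0],[3,0,-0.6,0,0,0]],
  ],
)

```text
time_s: 30.65
eef_pos: [0.5185, 0.0244, 0.1507]
tcp_rot: [[-0.273, 0.958, 0.086], [0.911, 0.286, -0.296], [-0.308, -0.002, -0.951]]
ft_force: [0.4, -1.8, 1.9]
opening: 0.0159
gripper_force: 30.0
```

Run:
```python
from g import *
lipnow(); s=get_state(); print(s["wrist_torque"])
```

```text
lip in can [-28.293  -0.19   12.1  ] tilt 39.89176450096147 scoop w [528.784 -10.613  30.081]
[-0.58  -0.154  0.02 ]
```

drive_tool(
  rows=[
    [[3,0,-0.6,0,0,0],[3,0,-0.6,0,0,0],[3,0,-0.6,0,0,0]],
  ],
)

```text
time_s: 30.95
eef_pos: [0.516, 0.033, 0.1498]
tcp_rot: [[-0.273, 0.958, 0.086], [0.912, 0.286, -0.296], [-0.308, -0.002, -0.951]]
ft_force: [1.2, -4.2, 5.3]
opening: 0.0156
gripper_force: 30.0
```

```bash
cat >> g.py <<'E'
def phiscore(im,base,poses=range(-30,31,2)):
    g=cv2.GaussianBlur(cv2.cvtColor(im,cv2.COLOR_RGB2GRAY).astype(np.float32),(0,0),.7); out=[]
    for phi in poses:
        S=cur()@np.linalg.inv(turned(phi)); v=[]
        for y in list(np.linspace(-25,-11,15))+list(np.linspace(11,25,15)):
            # wall face below edge vs hollow/balls above the edge
            p=[proj("side",(S@[.037,y/1000,z,1])[:3]) for z in (.031,.0365)]
            w=[cv2.remap(g,np.float32([[q[0]]]),np.float32([[q[1]]]),1)[0,0] for q in p]; v.append(w[0]-w[1])
        out.append((phi,round(float(np.mean(np.abs(v))),1),round(float(np.mean(v)),1)))
    return out
E
python3 - <<'E'
from g import *
b=save("side","s12"); print(phiscore(b,None)); lipnow()
print(get_state()["ft_force"],get_state()["wrist_torque"])
see("side",["ball_0_center","scoop"])
E
```

```text
[(-30, 10.5, 7.9), (-28, 13.6, 11.6), (-26, 17.7, 16.1), (-24, 21.7, 20.5), (-22, 25.0, 24.5), (-20, 27.6, 27.4), (-18, 30.1, 30.1), (-16, 33.0, 33.0), (-14, 36.6, 36.6), (-12, 41.1, 41.1), (-10, 45.7, 45.7), (-8, 50.9, 50.9), (-6, 56.2, 56.2), (-4, 60.5, 60.5), (-2, 62.9, 62.9), (0, 61.9, 61.9), (2, 56.8, 56.8), (4, 48.0, 48.0), (6, 37.3, 37.3), (8, 26.6, 26.6), (10, 16.4, 16.4), (12, 9.9, 9.5), (14, 6.5, 4.7), (16, 4.6, 1.6), (18, 3.1, 0.7), (20, 1.8, 1.3), (22, 2.9, 2.7), (24, 3.7, 3.6), (26, 3.9, 3.8), (28, 2.9, 2.9), (30, 1.7, 1.5)]
lip in can [-37.842  -0.136  11.081] tilt 39.88465852926139 scoop w [526.129  -1.442  29.058]
[ 0.473 -2.858  5.929] [-1.401 -0.112 -0.044]
side ball_0_center 0.4 [521.  -6.  97.]
side scoop 0.63 [522.  -1.  94.]
side scoop 0.23 [401. -44.  35.]
```

No slip this time (φ≈-2°). Continuing with slightly less floor pressure.

drive_tool(
  rows=[
    [[2.9,0,-1,0,0,0],[3,0,-0.8,0,0,0],[3,0,-0.7,0,0,0],[3,0,-0.7,0,0,0]],
  ],
)

```text
time_s: 31.5
eef_pos: [0.512, 0.0454, 0.1487]
tcp_rot: [[-0.273, 0.958, 0.086], [0.912, 0.286, -0.295], [-0.307, -0.003, -0.952]]
ft_force: [0.6, -0.4, -2.2]
opening: 0.0158
gripper_force: 30.0
```

Run:
```python
from g import *
b=save("side","s13"); print(phiscore(b,None,range(-14,9,2))); lipnow()
print(get_state()["ft_force"],get_state()["wrist_torque"])
```

```text
[(-14, 40.5, 40.5), (-12, 44.8, 44.8), (-10, 49.8, 49.8), (-8, 54.9, 54.9), (-6, 60.0, 60.0), (-4, 64.1, 64.1), (-2, 66.0, 66.0), (0, 64.5, 64.5), (2, 58.2, 58.2), (4, 47.1, 47.1), (6, 33.1, 33.1), (8, 19.2, 19.2)]
lip in can [-50.782  -0.42   10.08 ] tilt 39.85284597864157 scoop w [522.194  10.877  28.035]
[-0.868  0.584 -2.853] [0.43  0.14  0.031]
```

drive_tool(
  rows=[
    [[3,0,-0.5,0,0,0],[3,0,-0.6,0,0,0],[3,0,-0.6,0,0,0]],
  ],
)

```text
time_s: 31.85
eef_pos: [0.5096, 0.0536, 0.1478]
tcp_rot: [[-0.273, 0.958, 0.086], [0.911, 0.286, -0.296], [-0.308, -0.002, -0.951]]
ft_force: [0.3, -2.7, -2.3]
opening: 0.0161
gripper_force: 30.0
```

drive_tool(
  rows=[
    [[3,0,-0.6,0,0,0],[2,0,-0.4,0,0,0]],
  ],
)

```text
time_s: 32.05
eef_pos: [0.5082, 0.0582, 0.1473]
tcp_rot: [[-0.273, 0.958, 0.086], [0.911, 0.286, -0.296], [-0.308, -0.003, -0.951]]
ft_force: [1.2, -3.6, -3.4]
opening: 0.0158
gripper_force: 30.0
```

Run:
```python
import g
from g import *
b=save("side","s14"); print(phiscore(b,None,range(-14,9,2))); lipnow()
print(get_state()["ft_force"],get_state()["wrist_torque"])
def L(x,t,m=.005):
    c,s=np.cos(np.radians(t)),np.sin(np.radians(t))
    z=max([0.0]+[.0135+(x+a*c+.01*s)*.107-(a*s-.01*c) for a in (.035,.077)]+[.0135+x*.107])+m
    return scoop_lip(CAN,(x,0,z),t)
splan([(L(-.065,28,.004),4),(L(-.065,18),4),(L(-.064,8),4),(L(-.064,0),3),(L(-.063,-5),2),(L(-.045,-5,.015),5)])
```

```text
[(-14, 49.5, 49.5), (-12, 53.4, 53.4), (-10, 57.3, 57.3), (-8, 61.2, 61.2), (-6, 64.8, 64.8), (-4, 66.3, 66.3), (-2, 65.1, 65.1), (0, 59.9, 59.9), (2, 50.8, 50.8), (4, 38.5, 38.5), (6, 25.6, 25.5), (8, 14.8, 14.8)]
lip in can [-63.857  -0.453   8.608] tilt 39.89938390096346 scoop w [518.404  23.406  26.594]
[ 0.69  -3.892 -1.92 ] [-1.049 -0.079  0.014]
4 x [-6.61  0.1   1.88 -0.01  2.97 -0.02] minz 0.009
4 x [-5.74 -0.01  1.11 -0.01  2.5  -0.  ] minz 0.011
4 x [-5.74 -0.02  0.39 -0.01  2.5  -0.  ] minz 0.015
3 x [-5.19 -0.02 -0.83 -0.01  2.67 -0.  ] minz 0.017
2 x [-4.85 -0.02 -1.24 -0.01  2.5  -0.  ] minz 0.02
5 x [-2.13 -0.01 -3.76  0.    0.    0.  ] minz 0.022
```

Run:
```python
import g
from g import *
np.save("ST.npy",turned(-3)); g.ST=np.load("ST.npy"); lipnow()
def L(x,t,m=.005):
    c,s=np.cos(np.radians(t)),np.sin(np.radians(t))
    z=max([0.0]+[.0135+(x+a*c+.01*s)*.107-(a*s-.01*c) for a in (.035,.077)]+[.0135+x*.107])+m
    return scoop_lip(CAN,(x,0,z),t)
splan([(L(-.062,28,.003),5),(L(-.063,18,.004),4),(L(-.063,8),4),(L(-.063,0),3),(L(-.062,-5),2),(L(-.045,-5,.015),5)])
```

```text
lip in can [-55.664  -0.443   9.099] tilt 42.8993669485566 scoop w [520.47   16.508  29.002]
5 x [-5.69  0.08  1.6  -0.01  2.98 -0.02] minz 0.009
4 x [-5.54 -0.01  0.8  -0.01  2.5  -0.  ] minz 0.011
4 x [-5.46 -0.02 -0.13 -0.01  2.5  -0.  ] minz 0.015
3 x [-5.14 -0.02 -1.15 -0.01  2.67 -0.  ] minz 0.017
2 x [-4.78 -0.02 -1.54 -0.01  2.5  -0.  ] minz 0.02
5 x [-1.77 -0.01 -3.75  0.    0.   -0.  ] minz 0.022
```

drive_tool(
  rows=[
    [[-5.7,0,1.5,0,3,0],[-5.7,0,1.5,0,3,0],[-5.7,0,1.6,0,3,0],[-5.7,0,1.6,0,3,0],[-5.7,0,1.6,0,3,0],[-5.5,0,0.8,0,2.5,0],[-5.5,0,0.8,0,2.5,0],[-5.5,0,0.8,0,2.5,0],[-5.5,0,0.8,0,2.5,0]],
  ],
)

```text
time_s: 33.0
eef_pos: [0.5234, 0.0087, 0.1421]
tcp_rot: [[-0.283, 0.958, -0.037], [0.951, 0.286, 0.119], [0.124, -0.001, -0.992]]
ft_force: [1.3, -2.5, -6.1]
opening: 0.0159
gripper_force: 30.0
```

Run:
```python
from g import *
b=save("side","s15"); save("top","t15"); print(phiscore(b,None,range(-14,9,2))); lipnow()
print(get_state()["ft_force"],get_state()["wrist_torque"])
def L(x,t,m=.005):
    c,s=np.cos(np.radians(t)),np.sin(np.radians(t))
    z=max([0.0]+[.0135+(x+a*c+.01*s)*.107-(a*s-.01*c) for a in (.035,.077)]+[.0135+x*.107])+m
    return scoop_lip(CAN,(x,0,z),t)
splan([(L(-.063,8),4),(L(-.063,0),3),(L(-.062,-5),2),(L(-.045,-5,.015),5)])
```

```text
[(-14, 4.1, -4.0), (-12, 4.0, -3.3), (-10, 4.0, -0.8), (-8, 5.8, 4.1), (-6, 12.1, 11.4), (-4, 18.6, 17.8), (-2, 19.2, 17.9), (0, 15.4, 12.7), (2, 9.4, 5.9), (4, 6.2, 2.9), (6, 6.1, 2.6), (8, 8.4, 0.0)]
lip in can [-61.512  -0.351  13.404] tilt 17.836642659113224 scoop w [520.161  17.269  16.136]
[ 0.148 -1.184 -3.199] [-0.868 -0.21  -0.022]
4 x [-5.    0.13 -0.07 -0.    2.46 -0.08] minz 0.015
3 x [-5.14 -0.02 -1.15 -0.01  2.67 -0.  ] minz 0.017
2 x [-4.78 -0.02 -1.54 -0.01  2.5  -0.  ] minz 0.02
5 x [-1.77 -0.01 -3.75  0.    0.   -0.  ] minz 0.022
```

drive_tool(
  rows=[
    [[-5.2,0,-0.2,0,2.5,0],[-5.2,0,-0.2,0,2.5,0],[-5.2,0,-0.2,0,2.5,0],[-5.2,0,-0.2,0,2.5,0],[-5.1,0,-1.2,0,2.7,0],[-5.1,0,-1.2,0,2.7,0],[-5.1,0,-1.2,0,2.7,0],[-4.8,0,-1.6,0,2.5,0],[-4.8,0,-1.6,0,2.5,0],[0,0,0,0,0,0]],
  ],
)

```text
time_s: 34.1
eef_pos: [0.5365, -0.036, 0.1352]
tcp_rot: [[-0.244, 0.959, -0.146], [0.829, 0.284, 0.482], [0.503, -0.003, -0.864]]
ft_force: [-0.7, -0.9, -0.5]
opening: 0.0159
gripper_force: 30.0
```

Run:
```python
from g import *
b=save("side","s16"); a=save("top","t16"); print(phiscore(b,None,range(-24,17,2))); lipnow()
print(get_state()["ft_force"],get_state()["wrist_torque"])
see("top",["scoop_lip","scoop","ball_0_center","ball_1_center"]);see("side",["scoop","ball_0_center"])
for X in ([-.059,.017],[-.059,-.017],[-.037,.017],[-.037,-.017]): 
    u=proj("top",(CAN@[*X,.022,1])[:3]); print(u,a[int(round(u[1])),int(round(u[0]))])
```

```text
[(-24, 2.4, 2.4), (-22, 11.3, 11.3), (-20, 23.1, 23.1), (-18, 28.9, 28.9), (-16, 20.0, 20.0), (-14, 6.6, -2.4), (-12, 24.4, -24.4), (-10, 34.5, -34.5), (-8, 31.0, -31.0), (-6, 22.1, -20.5), (-4, 15.3, -11.9), (-2, 11.2, -8.6), (0, 9.6, -7.2), (2, 7.5, -1.5), (4, 10.4, 6.3), (6, 8.6, 5.6), (8, 3.7, 1.5), (10, 4.2, 3.1), (12, 12.9, 12.8), (14, 24.5, 24.5), (16, 19.1, 18.4)]
lip in can [-63.168  -0.068  37.433] tilt -5.113674195499916 scoop w [519.423  21.063  23.908]
[ 0.862 -2.843 -3.115] [-1.908 -0.53   0.017]
top scoop_lip 0.57 [525.  -1.  22.]
top scoop 0.78 [529.  -5.  27.]
top ball_0_center 0.42 [496.  47.  34.]
top ball_1_center 0.41 [522.  58.  28.]
side scoop 0.44 [535. -36.  80.]
[219.677 192.247] [251 251 241]
[223.113 205.301] [255 255 251]
[228.134 189.977] [252 255 255]
[231.591 203.025] [251 255 255]
```

Run:
```python
from g import *
a=cv2.cvtColor(cv2.imread("pics/t16.png"),cv2.COLOR_BGR2GRAY)[170:214,206:262]
for r in a: print("".join(" .:-=+*#%@"[min(9,int(v)//26)] for v in r))
for phi in (0,-6,-12,-18):
    S=cur()@np.linalg.inv(turned(phi)); print(phi,[np.round(proj("top",(S@[*(np.array(q)/1000),1])[:3])-[206,170],1) for q in((-40,-27,11),(-40,27,11),(37,-27,32),(37,27,32))],(np.linalg.inv(CAN)@S@[-.04,0,.01,1])[:3]*1000)
```

```text
:......:.:......:...::::.:.:.:.::::.....:. .:....::===+#
:...::.::...:.::.......::..:.......:.:.... ...:--=+#*###
:...:....:.............:..:.:..::.::.......-==+**###**-+
.:..::..:....:.::..:....::...:........::-=+*##%#**+--=+%
:::.....:.:....:.::.:.:...:.......::==++##%##*+--=-=+*##
..:...:.:...::...::.:.:........:-=++#####**-:=====+*####
......::.:::::::...........:-==+*##%#**--========*######
.:...::..:.....:.......::==+*##%##++--========+=########
.:::...::..........::==++##%##*+--========+***#=#######=
.:::............:-=++#####*+-:========++*+##%##+#####= .
...::.......:-==+*##%#**--=========+**##%*##@%*+##+=....
:.:.....::==+*##%#*++--========++**##%#%@%*+*##+*-...:::
:...::=+++##%##*+--=========+**##%##%@#++*#%@@@=-..:::--
::.-**%%%##*+-:=======+=++**#%*##@%*+*#%%@@@@@@++..:----
...+%%%%%*-=========++***#%*#@%#=+*##%@@@@@@@@#%%..-----
:..:%%%%%%-======+**#*#%+#@%*++#*%%%%*@@@@@@@@#@#:.-:::.
.:..#%%%%%===++**###%+#@##***%#*%@@@@%%@@@@@@@@@+-.... :
....+%%%%%+=*######*@@*#%%@@@@%%@@@@@%#@@@@@@@@%++.  :=*
:...-%%%%%#-=#*##%%#%%@@@@@@@@%%@@@@@@%%@@@@@@@%#+-:=+##
..:.:%%%%%%-=#*#*
[... 1164 characters left out ...]
 ..............
::::::....+%%%%%*=+*#####*=-=---..:...... ..............
:.:::.....-%%%%%#####*+---:-..:.......... ..............
:::.::....:%%####*+---:::................ ..............
..:::.:....#%#*=-=-::..:................. ..............
0 [array([15.9, 39.3]), array([10.4, 18.3]), array([46.6, 30.7]), array([40.9,  9.5])] [-63.623  -0.144  37.949]
-6 [array([21. , 38.3]), array([15.6, 17.4]), array([50.7, 29.7]), array([45.1,  8.5])] [-51.079  -0.143  27.368]
-12 [array([26.4, 37.1]), array([21. , 16.4]), array([55. , 28.6]), array([49.3,  7.4])] [-37.499  -0.138  18.157]
-18 [array([32.1, 35.7]), array([26.6, 15.2]), array([59.2, 27.4]), array([53.5,  6.3])] [-23.03   -0.128  10.415]
```

The pixel map shows two balls inside the scoop at (34,18) and (37,27), with the other two still by the left wall. φ≈-6.5. Lifting out level.

Run:
```python
import g
from g import *
np.save("ST.npy",turned(-6.5)); g.ST=np.load("ST.npy"); lipnow()
L=lambda x,z,t: scoop_lip(CAN,(x,0,z),t)
splan([(L(-.044,.040,-2),6),(L(-.042,.075,-5),6),(L(-.042,.13,-5),8)])
```

```text
lip in can [-49.985  -0.143  26.547] tilt 1.3185718695350337 scoop w [523.509   7.199  17.47 ]
6 x [-1.    0.01 -2.26 -0.    0.55 -0.02] minz 0.019
6 x [ 1.85 -0.01 -4.83 -0.    0.5  -0.  ] minz 0.032
8 x [ 4.09 -0.   -5.53  0.    0.    0.  ] minz 0.065
```

drive_tool(
  rows=[
    [[0.5,0,-2.3,0,0,0],[-1,0,-2.3,0,0.6,0],[-1,0,-2.3,0,0.6,0],[-1,0,-2.3,0,0.6,0],[-1,0,-2.3,0,0.6,0],[-1,0,-2.3,0,0.6,0],[-1,0,-2.3,0,0.6,0],[1.8,0,-4.8,0,0.5,0],[1.8,0,-4.8,0,0.5,0],[1.8,0,-4.8,0,0.5,0],[1.8,0,-4.8,0,0.5,0],[1.8,0,-4.8,0,0.5,0],[1.8,0,-4.8,0,0.5,0],[0,0,0,0,0,0]],
  ],
)

```text
time_s: 35.9
eef_pos: [0.5425, -0.0554, 0.1768]
tcp_rot: [[-0.228, 0.958, -0.172], [0.768, 0.286, 0.573], [0.599, -0.002, -0.801]]
ft_force: [0.3, -0.0, -2.7]
opening: 0.0158
gripper_force: 30.0
```

Run:
```python
from g import *
b=save("side","s17"); t=save("top","t17"); print(phiscore(b,None,range(-14,13,2))); lipnow()
L=lambda x,z,t: scoop_lip(CAN,(x,0,z),t)
splan([(L(-.042,.13,-5),8)])
a=cv2.cvtColor(t,cv2.COLOR_RGB2GRAY)[172:214,208:268]
for r in a[::1]: print("".join(" .:-=+*#%@"[min(9,int(v)//26)] for v in r))
```

```text
[(-14, 6.8, -1.3), (-12, 3.2, -0.6), (-10, 1.0, -0.1), (-8, 2.3, -2.2), (-6, 14.1, -14.1), (-4, 32.1, -32.1), (-2, 28.9, -28.9), (0, 11.4, -5.1), (2, 8.7, 5.8), (4, 3.4, -0.3), (6, 4.1, -3.6), (8, 2.9, 0.6), (10, 2.9, 2.4), (12, 3.9, 3.8)]
lip in can [-40.972  -0.126  77.369] tilt -5.3157409133399325 scoop w [525.679  -0.184  63.706]
8 x [ 4.12  0.01 -5.21 -0.   -0.04 -0.02] minz 0.067
..:::.:::.::.:.:::.::.::..::.............-==+*##%##*--=+%%%%
....:.::.::.:.:.::.:.::::.:..:......::-=+*##%##*+--====*%%%%
..:::....:..:.:....:..:.::......::==++##%##*+--========#%%%#
::::::.::....:::::...........:-=++#####**-:===-====+*==%%##=
..::......:.....:........:-==+*##%#**--=-==++#**#**##=+%#+ .
:...:...::.::........::==+*##%##++---===+####@@*@###++++. .:
::.:::.::.::.....::==++##%##*+--====+##*#@@#++++@*####=-- ..
.:..:::.......:-=++#####*+-:=====*#+#@@#*=+*#*#+%+##*#==. ..
:.:.......:-==+*##%#**--====++##+%@#*+****%%%%*+*%%#=#++.  :
......::==+*##%#*++--=====*###@#-++##%@@%%@@@@%++@#++**+:  .
..::=+*+##%##*+--=====++#*%@#++##%%@@@@%%@@@@@@%+@++****-   
.-**%%%##*+-:=====-+#*##@#+**##@@@@@@@@#
[... 1150 characters left out ...]
@@#%@@#==++-=+++*#####*=-=-:-
::....-%%%%%**@@@%#=##@@@@@@@%#@@#*+*===++=*#####*=-:-::..:.
::....:%%%%%#+#@@@%=##@@@@#%%@**++:==+=*######+=--::........
::.....%%%%%%+#@@@%+##%@%@@**=-==++**#####*=-=-::...........
:::....#%%%%%*#@@%%+#*+@++#=++++*#####*=---:-...............
:::....-%%%%%#*@%%#**--==+++*#####*=---::..:................
.::....:%%%%%%+%##+-==++**#####+=--:::......................
:::.....#%%%%%====+++*#####*-:--::..:.. ....................
.:.:....+%%%%%*=+*#####*=-=-:-..:...... ....................
::......-%%%%%#####*+--=::..:.......... ....................
.::.....:%%####*+---:::................ .........::.:.:.....
:::::....#%#*=-=-::..:................. ..........:.::::....
```

Two balls are sitting at the back of the scoop. Lifting clear.

drive_tool(
  rows=[
    [[2,0,-2.6,0,0,0],[4,0,-5.2,0,0,0],[4.2,0,-5.4,0,0,0],[4.2,0,-5.4,0,0,0],[4.2,0,-5.4,0,0,0],[4.2,0,-5.4,0,0,0],[4.2,0,-5.4,0,0,0],[4.2,0,-5.4,0,0,0],[4.2,0,-5.4,0,0,0],[4.2,0,-5.4,0,0,0],[2,0,-2.5,0,0,0],[0,0,0,0,0,0],[0,0,0,0,0,0],[0,0,0,0,0,0]],
  ],
)

```text
time_s: 37.4
eef_pos: [0.5418, -0.0537, 0.2438]
tcp_rot: [[-0.227, 0.958, -0.173], [0.768, 0.286, 0.573], [0.599, -0.003, -0.801]]
ft_force: [0.0, -0.1, -2.7]
opening: 0.0158
gripper_force: 30.0
```

Run:
```python
from g import *
lipnow(); print(get_state()["joint_pos"])
BF=T(Rz(-73.44),BOWL)
B=lambda x,z,t: scoop_lip(BF,(x,0,z),t)
splan([(B(.02,.13,-5),16),(B(.02,.085,5),6),(B(.02,.062,30),10),(B(.018,.05,50),8)])
```

```text
lip in can [-42.362  -0.163 144.886] tilt -5.338788290400291 scoop w [525.238   1.141 131.208]
[ 13.634  27.842   8.1    90.766 -31.77   87.532  47.025]
16 x [-16.67  -7.41 -11.27  -0.    -0.02  -0.01] minz 0.113
6 x [-0.03  0.01  5.89  0.   -1.67  0.  ] minz 0.078
10 x [ 5.37  0.02  1.59  0.01 -2.5   0.01] minz 0.062
8 x [ 6.42  0.02  0.82  0.01 -2.5   0.01] minz 0.05
```

drive_tool(
  rows=[
    [[-5,-2.2,-3.4,0,0,0],[-11.5,-5.2,-7.9,0,0,0],[-16.7,-7.4,-11.3,0,0,0],[-16.7,-7.4,-11.3,0,0,0],[-16.7,-7.4,-11.3,0,0,0],[-16.7,-7.4,-11.3,0,0,0],[-16.7,-7.4,-11.3,0,0,0],[-16.7,-7.4,-11.3,0,0,0],[-16.7,-7.4,-11.3,0,0,0],[-16.7,-7.4,-11.3,0,0,0],[-16.7,-7.4,-11.3,0,0,0],[-16.7,-7.4,-11.3,0,0,0],[-16.7,-7.4,-11.3,0,0,0],[-16.7,-7.4,-11.3,0,0,0],[-16.7,-7.4,-11.3,0,0,0],[-16.7,-7.4,-11.3,0,0,0],[-11.5,-5.2,-7.9,0,0,0],[-5,-2.2,-3.4,0,0,0],[0,0,0,0,0,0],[0,0,0,0,0,0]],
  ],
)

```text
time_s: 39.4
eef_pos: [0.5207, -0.3957, 0.2294]
tcp_rot: [[-0.228, 0.958, -0.173], [0.768, 0.286, 0.573], [0.599, -0.002, -0.801]]
ft_force: [0.1, 0.3, -2.1]
opening: 0.0159
gripper_force: 30.0
```

Run:
```python
from g import *
s=get_state(); print(s["ft_force"],s["eef_pos"],s["joint_pos"])
BF=T(Rz(-73.44),BOWL); print((np.linalg.inv(BF)@cur()@np.linalg.inv(ST)@[-.04,0,.01,1])[:3]*1000)
B=lambda x,z,t: scoop_lip(BF,(x,0,z),t)
t=save("top","t18"); b=save("side","s18"); 
S=cur()@np.linalg.inv(ST); u=proj("top",(S@[0,0,.02,1])[:3]).astype(int); print(u)
a=cv2.cvtColor(t,cv2.COLOR_RGB2GRAY)[u[1]-20:u[1]+20,u[0]-26:u[0]+26]
for r in a: print("".join(" .:-=+*#%@"[min(9,int(v)//26)] for v in r))
print([np.round(proj("top",(S@[*(np.array(q)/1000),1])[:3])-u+[26,20],1) for q in((-40,-27,11),(-40,27,11))])
splan([(B(.02,.085,5),7),(B(.02,.062,30),10),(B(.018,.05,50),8)])
```

```text
[ 0.129  0.285 -2.139] [ 0.521 -0.396  0.229] [ 36.475  48.456  14.145  58.527 -25.925 107.889  65.315]
[ 19.388   0.187 130.513]
[391 201]
....................................................
....................................................
....................................................
.......................................  .. ........
.....................................   .  .........
.................................   --=*. . ........
..............................  :-****#@-  . .......
+=:..........................:=**#@@#*=*# ..........
%#*-......................=***#@%%*=====@  .........
@@@#=: ...........   :-=+*#@@#*+*##++===@- .... ..::
+%@@#+:.........  :=**##%@%%*+*#%%%%#+==**   ..:===+
=-=#**+- .... .:=**#%@%%%%@@#+#%%@@@%+===@.:-===*+++
----=***-. :-=**#@%%%%@@@@@%+*#%@@@@@#+=+@-=+**+++++
==----+*+*#*##@%%#%%@@@@@@@%+*%%@@@@@%+==**+++++++++
++=---*+*%@@%#%%%%%%@@@@@@@%**#%@@@@@%+===*+++++++++
+++=--%%%%%%%%%@@@@%@@@@@@@@#+#%%@@@%*====*+++++++++
++++=-+@@@@@@@@@@@@@@@@@@@@@%**#%%%%#+====++++++++++
**+++=:@@@@@@@@@@@@@%@@@@@@@@%**###++=====+*++++++++
***+++
[... 661 characters left out ...]
**##*+**-:     .  .  
+++++++++++@@@%#################++*+-     ..... ....
+++++++++++%@%#########**###*+**=.      .   ........
++++++++++=+%#######**##****=:.     . . ... ........
++++++++++-=#####*##**+*+=.      ..      ..  .. ....
++++++++++-=##*###**+=:       .  .     .  . . .. ...
++++++++++--+#++**:.   --. .    .  . .  . ..........
+++++++++=--=*=:      :=+-. .  .... .  ... ...... ..
+++++++++----++. .. . :-=+=:.   ...   . .. .  ......
++++++++=---=+=   . .  .-=++-  ...   ...  .... ... .
[array([12. , 36.7]), array([ 5.5, 14. ])]
7 x [-0.08 -0.05  5.06 -0.   -1.48 -0.01] minz 0.078
10 x [ 5.37  0.02  1.59  0.01 -2.5   0.01] minz 0.062
8 x [ 6.42  0.02  0.82  0.01 -2.5   0.01] minz 0.05
```

Both balls are in (map (34,13) and (36,22)), and the lip matches the prediction. Lowering and tipping over the bowl.

drive_tool(
  rows=[
    [[0,0,5,0,-1.5,0],[0,0,5,0,-1.5,0],[0,0,5,0,-1.5,0],[0,0,5,0,-1.5,0],[0,0,5,0,-1.5,0],[0,0,5,0,-1.5,0],[0,0,5,0,-1.5,0],[0,0,0,0,0,0]],
  ],
)

```text
time_s: 40.3
eef_pos: [0.5156, -0.3767, 0.2004]
tcp_rot: [[-0.257, 0.958, -0.128], [0.859, 0.288, 0.423], [0.443, -0.001, -0.897]]
ft_force: [0.6, 0.7, -1.6]
opening: 0.0161
gripper_force: 30.0
```

drive_tool(
  rows=[
    [[5.4,0,1.6,0,-2.5,0],[5.4,0,1.6,0,-2.5,0],[5.4,0,1.6,0,-2.5,0],[5.4,0,1.6,0,-2.5,0],[5.4,0,1.6,0,-2.5,0],[5.4,0,1.6,0,-2.5,0],[5.4,0,1.6,0,-2.5,0],[5.4,0,1.6,0,-2.5,0],[5.4,0,1.6,0,-2.5,0],[5.4,0,1.6,0,-2.5,0],[6.4,0,0.8,0,-2.5,0],[6.4,0,0.8,0,-2.5,0],[6.4,0,0.8,0,-2.5,0],[6.4,0,0.8,0,-2.5,0],[6.4,0,0.8,0,-2.5,0],[6.4,0,0.8,0,-2.5,0],[6.4,0,0.8,0,-2.5,0],[6.4,0,0.8,0,-2.5,0],[0,0,0,0,0,0],[0,0,0,0,0,0]],
  ],
)

```text
time_s: 42.3
eef_pos: [0.4852, -0.2768, 0.1859]
tcp_rot: [[-0.272, 0.958, 0.09], [0.908, 0.286, -0.307], [-0.32, -0.002, -0.947]]
ft_force: [-0.1, -0.2, -2.4]
opening: 0.0159
gripper_force: 30.0
```

Run:
```python
from g import *
s=get_state(); print(s["ft_force"],s["time_s"])
BF=T(Rz(-73.44),BOWL); S=cur()@np.linalg.inv(ST);C=np.linalg.inv(BF)@S; print((C@[-.04,0,.01,1])[:3]*1000,np.degrees(np.arctan2(C[2,0],C[0,0])))
t=save("top","t19"); b=save("side","s19"); see("side",["ball_0_center","scoop"]); see("top",["ball_0_center"])
up=S.copy(); up[2,3]+=.06
lev=scoop_lip(BF,(.03,0,.14),5)
splan([(up,5),(lev,10)])
```

```text
[-0.074 -0.178 -2.407] 42.3
[18.416  0.063 50.638] 50.115361376967016
side scoop 0.85 [ 491. -331.  132.]
side scoop 0.29 [ 479. -310.   16.]
top ball_0_center 0.46 [491.  46.  26.]
top ball_0_center 0.46 [707. -27.  62.]
5 x [ -3.71   0.08 -11.46  -0.01   0.01  -0.02] minz 0.062
10 x [-11.8   -0.03  -1.22  -0.01   4.51  -0.01] minz 0.114
```

drive_tool(
  rows=[
    [[-3.7,0,-11.5,0,0,0],[-3.7,0,-11.5,0,0,0],[-3.7,0,-11.5,0,0,0],[-3.7,0,-11.5,0,0,0],[-3.7,0,-11.5,0,0,0],[-11.8,0,-1.2,0,4.5,0],[-11.8,0,-1.2,0,4.5,0],[-11.8,0,-1.2,0,4.5,0],[-11.8,0,-1.2,0,4.5,0],[-11.8,0,-1.2,0,4.5,0],[-11.8,0,-1.2,0,4.5,0],[-11.8,0,-1.2,0,4.5,0],[-11.8,0,-1.2,0,4.5,0],[-11.8,0,-1.2,0,4.5,0],[-11.8,0,-1.2,0,4.5,0],[0,0,0,0,0,0]],
  ],
)

```text
time_s: 44.15
eef_pos: [0.5167, -0.3887, 0.252]
tcp_rot: [[-0.251, 0.959, -0.132], [0.858, 0.284, 0.427], [0.447, -0.006, -0.894]]
ft_force: [-0.6, 0.6, -3.0]
opening: 0.0161
gripper_force: 30.0
```

Run:
```python
from g import *
s=get_state(); print(s["ft_force"],s["time_s"])
S=cur()@np.linalg.inv(ST)
t=save("top","t20"); b=save("side","s20"); see("side",["ball_0_center"]); see("top",["ball_0_center"])
print(phiscore(b,None,range(-14,13,2)))
a=cv2.cvtColor(t,cv2.COLOR_RGB2GRAY)[185:240,328:415]
for r in a: print("".join(" .:-=+*#%@"[min(9,int(v)//26)] for v in r))
# side: bowl region contrast-stretched
u=proj("side",(BOWL+[0,0,.03])).astype(int); print(u)
g=cv2.cvtColor(b,cv2.COLOR_RGB2GRAY)[u[1]-18:u[1]+22,u[0]-28:u[0]+28]
for r in g: print("".join(" .:-=+*#%@"[min(9,int(v)//26)] for v in r))
```

```text
[-0.6    0.571 -2.971] 44.15
side ball_0_center 0.58 [489. -17.  11.]
top ball_0_center 0.53 [494.  45.  27.]
[(-14, 6.2, -1.4), (-12, 3.3, 2.8), (-10, 1.7, -0.2), (-8, 3.7, -3.5), (-6, 6.5, -6.5), (-4, 7.1, -6.1), (-2, 16.1, 5.2), (0, 18.0, 3.7), (2, 12.3, -2.1), (4, 8.5, -2.2), (6, 6.8, -0.3), (8, 5.8, 1.8), (10, 14.7, 14.2), (12, 26.2, 25.8)]
:::::::....::::::::::.:::::--::...............................................  :-::...
.:::..:::.:::::::::::=+******++==-:..........:............................  ::===*+=...
:.:::::.::::::::::::-#%######%%%#*+=-.................................  .:+===##+=+# ..
-..:-::::::...::::::=++***#%%%%%%%%%#+=:..............................-+++%#**+*==+#: .
...-=:::--.::=+=.:-:=+#%%%@@@@@@@@@@%%#*-.......... ............ .:=++*##*++****=====..
.......-+=.:+#%*..:=#%@@%#+=-----=*%%@@@#=:................  .:=+=+#%#*+******##+==+* .
..........-*#%#=-+*%@%*+==++++======-+%@@%*: ..........   .=***##*#********#**##*==+*..
........:=*%#+++*%@%#++*###%%##***+=====#@%+- ....... .:=#**%@#++*******###%#**##+==+=-
........=#%#+++#%@#**#%%%%%%%%@@@%#*===--=+**-..
[... 5677 characters left out ...]
**#####****#%*:.
....:=+====++*##*#**********+++**********###***++**#%+:.
....:=+======+****************+*********#***+++++*#%#=..
.....-=======++++************************++++++++#%%*-..
.....:========+++++**+************#***+++++++++++#@%+:..
.....:-========+++++++++***********++++++++++++++#%#=...
......-=====++=++++++++++++++++*+++++++++++++++++*#*-...
......:=+======++++++++++++++++++++++++++++++++++*+-:...
......:-=++=====++++++++++++++++++++++++++++++++*+-.....
.......:=++======++++++++++++++++++++++++++++++*+=:.....
........-=+++=====+++++++++===++++++++++====++++=:......
.........-=++=======++++++=-:-=+++++++++=====++=-.......
..........-=+=========++++=:.:-=++====++=======-........
```

The scoop's hollow is empty. One ball shows in the bowl at map (17,24), and a second in the arm's shadow near (20,33). Carrying the scoop back, then I'll check the bowl.

Run:
```python
from g import *
S=cur()@np.linalg.inv(ST); up=S.copy(); up[2,3]=.145
def P(dz,t):
    R=Rz(-83)@Ry(-t); return T(R,np.array([.5425,.2455,.003+dz])+Rz(-83)@gq-R@gq)
splan([(up,2),(P(.13,4),20)])
u=[proj("top",(S@[*(np.array(q)/1000),1])[:3])-[328,185] for q in((-40,-27,11),(-40,27,11),(37,-27,34),(37,27,34))];print(np.round(u,1))
```

```text
2 x [ 2.35 -0.01 -4.78  0.    0.    0.  ] minz 0.139
20 x [24.86  7.64 13.47 -0.22  0.06  0.42] minz 0.129
[[54.2 31.3]
 [47.6  8.5]
 [89.1 22. ]
 [82.3 -1.3]]
```

drive_tool(
  rows=[
    [[2.3,0,-4.8,0,0,0],[2.3,0,-4.8,0,0,0],[12,4,6.5,0,0,0.2],[26,8,14,-0.2,0,0.4],[26,8,14,-0.2,0,0.4],[26,8,14,-0.2,0,0.4],[26,8,14,-0.2,0,0.4],[26,8,14,-0.2,0,0.4],[26,8,14,-0.2,0,0.4],[26,8,14,-0.2,0,0.4],[26,8,14,-0.2,0,0.4],[26,8,14,-0.2,0,0.4],[26,8,14,-0.2,0,0.4],[26,8,14,-0.2,0,0.5],[26,8,14,-0.2,0,0.5],[26,8,14,-0.2,0,0.5],[26,8,14,-0.2,0,0.5],[26,8,14,-0.2,0,0.5],[26,8,14,-0.2,0,0.5],[26,8,14,-0.2,0,0.5]],
  ],
)

```text
time_s: 46.35
eef_pos: [0.5395, 0.1479, 0.2474]
tcp_rot: [[-0.125, 0.99, -0.069], [0.888, 0.143, 0.437], [0.442, -0.007, -0.897]]
ft_force: [0.1, 0.1, -2.4]
opening: 0.0158
gripper_force: 30.0
```

```bash
cat >> g.py <<'E'
def P(dz,t):
    R=Rz(-83)@Ry(-t); return T(R,np.array([.5425,.2455,.003+dz])+Rz(-83)@gq-R@gq)
E
python3 - <<'E'
from g import *
s=get_state();print(s["ft_force"],s["time_s"],s["joint_pos"]); lipnow()
splan([(P(.12,3),4),(P(.02,3),7),(P(.003,1),4)])
t=save("top","t21");b=save("side","s21"); print(phiscore(b,None,range(-14,13,2))); see("top",["ball_0_center"])
a=cv2.cvtColor(t,cv2.COLOR_RGB2GRAY)[188:236,330:384]
for r in a: print("".join(" .:-=+*#%@"[min(9,max(0,int(v)-150)//10)] for v in r))
S=cur()@np.linalg.inv(ST)
E
```

```text
[ 0.127  0.06  -2.389] 46.35 [-11.565  17.214  10.035 101.335 -31.377  68.516  19.753]
lip in can [-215.714   65.756  132.559] tilt 5.276749805569941 scoop w [533.705 183.06  126.24 ]
4 x [10.05  3.93  7.21 -0.2   0.56  0.19] minz 0.12
7 x [-6.81  0.01 12.56  0.   -0.    0.  ] minz 0.02
4 x [-1.91  0.    3.71 -0.    0.5  -0.  ] minz 0.005
[(-14, 1.1, -1.1), (-12, 3.1, -3.1), (-10, 7.2, -7.2), (-8, 13.7, -13.7), (-6, 21.5, -21.5), (-4, 25.1, -25.1), (-2, 20.7, -20.6), (0, 11.7, -10.4), (2, 6.4, -0.8), (4, 7.0, 5.6), (6, 8.5, 8.5), (8, 13.0, 13.0), (10, 30.0, 30.0), (12, 56.1, 55.8)]
                     ..:=++##%%*#*-                   
                    -*##%%%%@@@@%%%#+                 
           =*     -#%%#=        .*#%%%-               
          ++-   :*%#:               *@%#.             
        :+-   :#%#-  .--++++-:.       =@@=            
       -*-   -#%+ .=*###%#%%%%%#=       #@#           
      -*-   -##=:*#####@@@@%%%##%#=      *@#.         
     .+-   -#*=+%%%%@@@@@@@@@@%###%#-     .@@         
     +=   .**=#%%%@@@@@@@@@@@@@%%%##%+.    :@#        
    -+:   *%**%%
[... 1409 characters left out ...]
    
   -==-  =%##%%#***%%@@@@@@@@@@@@@@@@@@@*     %#      
   .===-  +%%%%%%%@@@@@@@@@@@@@@@@@@@@@@     #%-      
    -===:  +#%@@@@@@@@@@@@@@@@@@@@@@@@**    +%-       
    .==-=:  *%%%%@@@@@@@@@@@@@@@@@@@@#     *%*        
     .-=-=: :*###@@@@@@@@@@@@@@@@@@@*     #@#.        
      .==-:   *%%#%@@@@@@@@@@@@@@#**    .#%#:         
       :-      +###*#%@@@@@@@@##*.     +#%*:          
                -+#****+******       +#%#*.           
               :..=*##*==.       -+**%#*+.            
               ==-:.=*#%%#*+****#%%##*++              
             :======-:=**#*#####*++=++.               
              -+++==+===:-:-====::==.                 
               .:=+++=======-=====:
```

Two balls are clearly in the bowl, at map (16,21) and (17,31). Placing the scoop.

drive_tool(
  rows=[
    [[10,4,7.2,-0.2,0.6,0.2],[10,4,7.2,-0.2,0.6,0.2],[10,4,7.2,-0.2,0.6,0.2],[10,4,7.2,-0.2,0.6,0.2],[-6.8,0,12.6,0,0,0],[-6.8,0,12.6,0,0,0],[-6.8,0,12.6,0,0,0],[-6.8,0,12.6,0,0,0],[-6.8,0,12.6,0,0,0],[-6.8,0,12.6,0,0,0],[-4,0,7,0,0,0],[0,0,0,0,0,0],[0,0,0,0,0,0]],
  ],
)

```text
time_s: 47.8
eef_pos: [0.5488, 0.197, 0.145]
tcp_rot: [[-0.108, 0.992, -0.061], [0.871, 0.124, 0.475], [0.479, -0.002, -0.878]]
ft_force: [-0.6, -0.5, -1.2]
opening: 0.0158
gripper_force: 30.0
```

Run:
```python
from g import *
lipnow(); S=cur()@np.linalg.inv(ST); print("tray",(np.linalg.inv(TRAY)@S)[:3,3]*1000, np.degrees(np.arcsin(S[2,0])))
splan([(P(.004,0),5),(P(0,0),2)])
t=save("top","t22");a=cv2.cvtColor(t,cv2.COLOR_RGB2GRAY)[160:212,112:182]
for r in a: print("".join(" .:-=+*#%@"[min(9,int(v)//26)] for v in r))
print([np.round(proj("top",(S@[*(np.array(q)/1000),1])[:3])-[112,160],1) for q in((-40,-27,11),(-40,27,11))])
```

```text
lip in can [-264.588   91.368   33.437] tilt 2.8619524029046337 scoop w [543.538 237.406  25.418]
tray [ 8.16   0.065 25.418] 2.8217961554949493
5 x [-1.64 -0.03  3.8  -0.01  0.56 -0.02] minz 0.007
2 x [-1.04  0.    1.71 -0.   -0.   -0.  ] minz 0.003
............................................::::::::.*%%*==-----------
.............................................:::::::.+#@#==-----------
.............................................:::::::.+*@#-=-----------
............................................::::::-:.=*%#==-----------
............................................:-=+*=*+.=#%#==-----------
...........................................:=+=+*+-:.=*#@#-:----------
......................................::::=*##*+*+==-:**@#=-----------
............................::::::::::-=+*##***+*+--::*#%#=-----------
....................:::::::--=+****++=--+*##**+=#*-..-***@#-:---------
..........:::::::--==#***+==--:-==++++++*###**==#*- .:***%*-----------
........=-=+***+==-:--==++++++++++++++++*###+:.-#*-...**##=:----------
........*-----++++++++++++++++++++*****+**=-.  =#*=-:.**##=:--------
[... 2185 characters left out ...]
::::::::::::::----
........:.=-+*++=====+++++=-::.................:==-::::=-::::::::-----
..........=-++++=--:.........................-=+*#+::::=+-:::::::-----
.............................................+####+::::==-:::::::-----
.............................................+*###+:::::::::-::::-----
...........:.................................-***#+:::::::::==:::-----
.............................................-+=+*+:::::::::==:::-----
................................................:**-::::::::::::------
..............:.................................:+=:..:::......:------
..............:................................................:------
[array([21.7, 35.2]), array([20.2, 13.9])]
```

drive_tool(
  rows=[
    [[-1.6,0,3.8,0,0.6,0],[-1.6,0,3.8,0,0.6,0],[-1.6,0,3.8,0,0.6,0],[-1.6,0,3.8,0,0.6,0],[-1.6,0,3.8,0,0.4,0],[-1,0,1.5,0,0,0],[0,0,0,0,0,0],[0,0,0,0,0,0]],
  ],
)

```text
time_s: 48.65
eef_pos: [0.5482, 0.1995, 0.1224]
tcp_rot: [[-0.105, 0.992, -0.067], [0.847, 0.124, 0.517], [0.521, -0.002, -0.853]]
ft_force: [0.9, -0.6, -2.2]
opening: 0.0157
gripper_force: 30.0
```

Run:
```python
from g import *
S=cur()@np.linalg.inv(ST); print("tray",(np.linalg.inv(TRAY)@S)[:3,3]*1000, np.degrees(np.arcsin(S[2,0])))
splan([(P(0,0),1)])
```

```text
tray [-0.13  -0.246  5.031] 0.030592733738827982
1 x [-1.24  0.06  1.65 -0.07  0.03 -0.1 ] minz 0.003
```

drive_tool(
  rows=[
    [[-0.9,0,1.4,0,0,0],[0,0,0,0,0,0],[0,0,0,0,0,0]],
  ],
)

```text
time_s: 48.95
eef_pos: [0.5485, 0.1993, 0.122]
tcp_rot: [[-0.105, 0.992, -0.066], [0.846, 0.124, 0.518], [0.522, -0.001, -0.853]]
ft_force: [-5.1, -7.2, 15.3]
opening: 0.0156
gripper_force: 30.0
```

drive_tool(
  rows=[
    [[-0.4,0,0.6,0,0,0],[0,0,0,0,0,0],[0,0,0,0,0,0]],
  ],
)

```text
time_s: 49.25
eef_pos: [0.5487, 0.1992, 0.1219]
tcp_rot: [[-0.105, 0.992, -0.066], [0.846, 0.124, 0.518], [0.522, -0.001, -0.853]]
ft_force: [-6.8, -10.4, 25.0]
opening: 0.016
gripper_force: 30.0
```

Seated. Back off slightly, open, and withdraw along the tool axis.

drive_tool(
  rows=[
    [[0.8,0,-1.2,0,0,0],[0,0,0,0,0,0]],
  ],
)

```text
time_s: 49.45
eef_pos: [0.5485, 0.1994, 0.1221]
tcp_rot: [[-0.105, 0.992, -0.066], [0.847, 0.124, 0.517], [0.521, -0.002, -0.853]]
ft_force: [-1.4, -4.1, 7.6]
opening: 0.0158
gripper_force: 30.0
```

drive_tool(
  rows=[
    [[0,0,0,0,0,0],[0,0,0,0,0,0],[0,0,0,0,0,0],[0,0,0,0,0,0],[0,0,-10,0,0,0],[0,0,-25,0,0,0],[0,0,-30,0,0,0],[0,0,-30,0,0,0],[0,0,-30,0,0,0],[0,0,0,0,0,0],[0,0,0,0,0,0]],
  ],
  claw=60,
)

```text
time_s: 50.55
eef_pos: [0.5567, 0.1345, 0.2287]
tcp_rot: [[-0.105, 0.992, -0.066], [0.847, 0.123, 0.517], [0.521, -0.002, -0.853]]
ft_force: [-0.5, 0.3, -0.0]
opening: 0.0602
gripper_force: 0.0
```

Run:
```python
from g import *
t=save("top","t23");a=cv2.cvtColor(t,cv2.COLOR_RGB2GRAY)[158:212,112:182]
for r in a: print("".join(" .:-=+*#%@"[min(9,int(v)//26)] for v in r))
S=P(0,0); print([np.round(proj("top",(S@[*(np.array(q)/1000),1])[:3])-[112,158],1) for q in((-40,-27,11),(-40,27,11),(56,0,154))])
print(get_state()["time_s"],get_state()["ft_force"])
save("side","s23"); see("side",["scoop","scoop_grip"])
see("top",["tub_orange","dropper_bottle","tape_roll"])
```

```text
..................:..............:....................................
..................:......::...:.......................................
.................:....:...............................................
....................:.....::............................:.............
..........................:...........................................
..........................:......:....................................
.........................................................::::.........
..................:....:.......................:::-----:--==-:........
......................................:::-::::--==*****++==-=-........
............:...............:::-:::::-==*****++=----==+*****+-:.......
...................:::::::---=+****++==---==+*********+++++*+=:.......
..........:::::::--==#***++=--:-==+++++*+*+++++++++++++++++*++:.......
........=-=****++=-:--==++++++++++++++++++++++++++*+++++++**=+-.....:.
........*---==++++*++++++++++++++++++++++++*****++++*++++***+*=.......
........*-++++++++++++++++++++++++++****#***###*-::=++***++++*-.......
........*=++++++++++++++++++*******
[... 2308 characters left out ...]
...........:..............................:...................:.:....:
...........:.........:.................................:.........:....
......................................................................
.............:..........................................::..........:.
..............:...........................................:..:.....:..
..............:..................................:...........:........
[array([20.8, 38.2]), array([19.3, 17.2]), array([45.8, 17.4])]
50.6 [-0.964 -0.086 -0.405]
side scoop 0.7 [547. 207.  36.]
side scoop_grip 0.86 [545. 205.  30.]
top dropper_bottle 0.64 [683. 164.  85.]
top tape_roll 0.61 [541. 244.  11.]
top tape_roll 0.33 [682. 166.  90.]
```

The scoop stands upright where predicted, and the gripper is clear of it. Handing in.

```bash
python3 -c "
from plant import *
print(job_done())"
```

```text
the job is handed in; nothing more can be done
None
```

I handed the job in at about 50.6 s with two balls in the mill bowl, the other two still in the canister by my last clear view of them, and the scoop released upright in its tray. I got no verdict back. My last detection put the squeeze bottle about 15 mm from its first reading, but the bottle was partly hidden and I did not confirm it.

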